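# Pull the strainer out of the hatchery water line with the lifting hook

## Robot

A 6-joint arm with a two-finger parallel gripper is mounted at the origin on the work surface. World frame = base frame: x ahead of the robot, y to its left, z up, the work surface at z = 0. Lengths are in m, angles in rad, forces in N, time in s.
With the tool pointing down it reaches from about 0.375 to 0.9 m from the base axis. Payload 3.1 kg.
Tool frame: the origin (TCP) lies on the centre line of the jaws, within the pads' length; the fingertips stand 19 mm ahead of it and the grasp point (between the pads) is the TCP; y points along the fingers, x is the direction in which the jaws open and shut, and the axes are right-handed (so a half turn about y gives the same grasp; the last joint's range is limited). The gripper opens to 85 mm and grips with 20 to 120 N. Pads are 22 mm wide; open, the fingers measure 114 mm over their backs; the gripper's body (76 mm by 85 mm) begins 54 mm behind the grasp point. The pads swing forward as they close: fully open they stand 13 mm farther back than shut.
Start: joints at [-1.48, 0.527, 1.433, -0, 1.181, -0.178], TCP at [0.167, -0.602, 0.25] pointing down, gripper open.
Joint ranges: [-3.08, 3.08], [-0.75, 2.2], [0.22, 2.44], [-1.43, 4.57], [0, 2.65], [-2.85, 2.85]. Speed limits (rad/s): [2.79, 2.79, 3.14, 3.14, 3.14, 3.14].

## Interface

Orientations are given as a unit quaternion [x, y, z, w].
In Python, from station import * gives the robot as it stands.
- The arm moves only by the tool step_arm, never from a script. Its argument "moves" is a list of rows, each a list of 7 numbers: the turn, a rotation vector about the tool's x, y, z in rad, then the shift along the tool's x, y, z in cm, then the closure, from -1 (fully open) to 1 (shut). A call has 1 to 12 rows; each row is the pose to reach, as a shift and turn from the pose measured when the call began, along the tool's axes at that moment; what a row does not reach only later rows make up. A row lasts 1/8 s, in which the tool goes at most 62.5 mm and 10.7 degrees, less where a joint would pass 70% of its speed; a pose out of reach is approached as far as the arm can. A call with a gripper value outside its range is refused whole. The fingers move at their own pace and stop on an object; "grip_force" is the grip in N (left out, the last holds). Time passes only in rows, so rows that repeat a pose let the fingers close. It gives the time, the measured TCP pose, the force and the opening at its end, in the units of the state.
- sense(): the state, without advancing time (a new reading comes with each control period).
- snapshot(name): name is "side" or "top" or "wrist"; returns a dict with "frame" (420x560x3 uint8, red, green, blue), "z_map" (420x560 float32, m along the optical axis (not along the pixel's ray), 0 where there is no reading), "vfov" (degrees; the focal length in pixels is half the picture's height over the tangent of half this angle, whatever the lens; pixels are square), "cx", "cy" (the principal point, pixels), "dist" ([k1, k2, p1, p2, k3] as OpenCV has them; the pictures are not rectified), "xyz" and "orientation" of the camera in the world. Camera axes: x right, y down, z forward; pixel columns grow to the right and rows downward; lengths in m; the calibration is good to about 2 mm. A picture is of the moment at which its call begins.
- sign_off(): hands the job in, once; it reports no verdict.
The state is a dict: "t": time; "q": joint angles; "qd": joint speeds; "tau": joint torques, N m; "tcp_pos": TCP position; "tool_rot": TCP orientation; "force": force on the tool from outside, world axes, zero at the start; "ft_torque": the same for the moment, N m; "finger_gap": opening from 0.0 (shut) to 1.0 (fully open).
Only numpy, scipy, OpenCV 4.12 (cv2) and the standard library are available. Lean on these libraries where they do the work, as an engineer would, in place of code of your own. Each camera call takes 0.05 s, during which the arm holds its last target.

## Task

Take the blue-handled lifting hook from its stand and use it to get the orange strainer out of the white upright pipe: catch the strainer's lifting bar, keep a light pull on it and turn it anticlockwise (seen from above) until you feel its two lugs come free of the retaining lip, then draw it straight out; never pull hard while it is still locked. Set the strainer down gently, upright on the floor of the cream drain tray, unhook it without ever touching it with the gripper, and put the hook back in its stand as you found it. Leave the other things on the bench where they are.

Things in the scene. Friction and masses are not known exactly. Their poses are not given: they have to be found in the camera images.
- pipe: White upright pipe fixed on the bench, outer diameter 95, bore 85, inner floor 12 and mouth 125 above the bench. Origin: centre of its underside. A closed side branch, 52 diameter, points along its +x at height 45, out to 117 from the axis. A black lip in the bore (inner radius 35, underside 30 and top 36 above the bench) holds the strainer down; it gives 4 mm upward at 3 N per mm, then is hard.
- pipe_mouth (a point): Centre of the pipe's open top, 125 above the bench. The black lip down in the bore has two opposite notches that let the strainer's lugs through. How they are turned is not measured: at the start they lie 0.35 to 1.3 rad anticlockwise (seen from above) of the lugs, and the lugs pass within about 0.14 rad of the notch centre.
- strainer: Loose orange strainer, 66 diameter, 30 high, 0.2 to 0.32 kg, standing on the pipe's inner floor. Origin: centre of its underside. Two lugs, 10 wide, stick out along its +y and -y to 40 from its axis, 8 to 16 above its underside (2 mm of free lift below the lip). On top a rigid steel loop: posts at its y = -22 and +22, between them the lifting bar.
- bar (a point): Middle of the strainer's lifting bar, 60 above the strainer's underside, so 53 below the pipe's mouth at the start. The bar is round, 7 thick, runs along the strainer's y and is straight and level for 44; the gap below it to the strainer's flat top is 26.5 high. Axes as strainer, z up.
- hook: Lifting hook, loose, 0.16 kg, 159 high, upright in its stand. Origin: underside of its foot, straight below the handle's axis. Steel strip 26 wide (along y), 4 thick, bent to a J: shank x = -9 to -5, foot x = -9 to +9 at z = 0 to 4, upturned tip x = +5 to +9 up to z = 13. Below the handle a flange 46 by 42, z = 97 to 103.
- hook_grip (a point): Centre of the hook's blue square handle, 22 by 22 by 56 high, 131 above the underside of the foot. Axes as hook (z up). The J's channel, 10 wide, is centred on the handle's axis and opens upward; the mouth faces the hook's +x: go down beside the bar with the tip towards it, pass under it, then rise. The bar has 3 mm of play in it, so the hook turns 0.1 to 0.2 rad before the bar follows.
- stand: Aluminium hook stand fixed on the bench: an upright square tube, outside 46, inside 34 by 34, on a 100 by 100 foot plate. Origin: centre of its underside. The hook hangs in it with its flange lying on the tube's rim, its x along the stand's x.
- stand_mouth (a point): Centre of the stand's open top, 110 above the bench. The hook's flange underside lies at this height when it is home, its handle centre 34 above it.
- tray: Cream open drain tray fixed on the bench, 190 by 190 outside, walls 5 thick, 30 high. Origin: centre of its underside.
- tray_in (a point): Centre of the tray's inner floor. The strainer belongs within 55 of it along the tray's x and y.
- coupling: Bystander: white pipe coupling, 60 diameter, 55 high. Origin: centre of its underside.
- gasket: Bystander: black rubber gasket ring, 76 diameter, 8 high. Origin: centre of its underside.
- bottle: Bystander: white bottle, 68 diameter, 170 high. Origin: centre of its underside.
- beaker: Bystander: clear cup, 84 diameter, 100 high. Origin: centre of its underside.
- brush: Bystander: scrubbing brush lying flat, about 200 long. Origin: on its underside.
- jar: Bystander: amber jar, 72 diameter, 85 high. Origin: centre of its underside.

How it is judged:
By the outcome, as a careful person would: the job done as asked, in the order asked, and still so for the second after the job is handed in, with the robot touching nothing.
It also fails if it takes over 72 s, if anything falls off the work surface, if the arm or the gripper's body presses on something with over 40 N, if the wrist force passes 120 N, or if a joint passes its speed limit or range.

## Working session

There is one attempt and no reset: what is moved stays moved. The work goes in short steps, Python scripts to look and compute and a tool call to move; the robot and the scene stay as the last step left them, time stands still between calls to the robot, and variables do not carry over. Pictures are saved under pics/ and viewed, and the job is handed in when it is done.

Besides the shell and the picture viewer there is one more tool, called after ">>>" in YAML: its name, and indented under it one key for each argument. step_arm: Moves the arm, as the interface text tells. Its arguments: {"type":"object","properties":{"moves":{"type":"array","items":{"type":"array","items":{"type":"number"}}},"grip_force":{"type":"number"}},"required":["moves"]}

```bash
ls; mkdir -p pics; python3 - <<'E'
from station import *
import cv2,numpy as np,pickle
s=sense();print({k:np.round(v,3) for k,v in s.items()})
for n in("side","top","wrist"):
    d=snapshot(n);pickle.dump(d,open(f"{n}0.pkl","wb"))
    cv2.imwrite(f"pics/{n}0.png",d["frame"][:,:,::-1])
    print(n,d["vfov"],d["cx"],d["cy"],d["dist"],d["xyz"],d["orientation"])
E
```

```text
pics
{'t': np.float64(0.0), 'q': array([-1.479,  0.528,  1.434,  0.   ,  1.181, -0.179]), 'qd': array([-0.002, -0.   , -0.002,  0.001,  0.   , -0.001]), 'tau': array([-1.0000e-03, -4.4235e+01, -1.7802e+01, -0.0000e+00,  8.0000e-03,
        0.0000e+00]), 'tcp_pos': array([ 0.167, -0.602,  0.249]), 'tool_rot': array([-0.562,  0.429, -0.428,  0.563]), 'force': array([-0.564,  0.45 ,  0.449]), 'ft_torque': array([-0.022,  0.051,  0.002]), 'finger_gap': np.float64(1.002)}
side 55.605481704605246 273.33800817235846 212.53116027404388 [0.0307691 0.        0.        0.        0.       ] [0.31732454 0.65256255 1.01139386] [-0.20794107  0.92049117 -0.32480782  0.06289988]
top 52.788343282917516 277.3573222637431 210.265780852481 [-0.11938746  0.          0.          0.          0.        ] [ 0.55373581 -0.00891178  1.23685942] [ 0.71460989 -0.69902006  0.01500722 -0.02187324]
wrist 66.03771917617817 278.0162571778828 206.52595479705667 [0.00773873 0.         0.         0.         0.        ] [ 0.23009745 -0.58357525  0.3738734 ] [ 0.78890746 -0.59971141 -0.08227372  0.10584085]
```

View pics/top0.png

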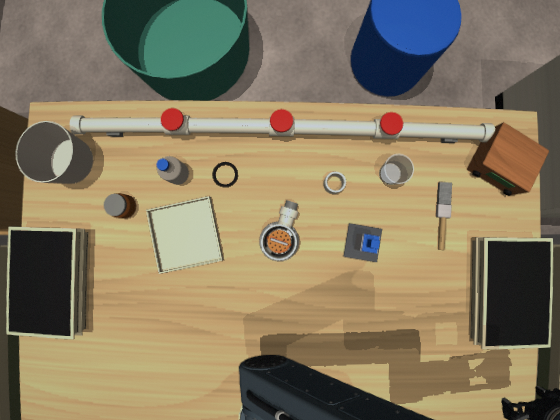

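View pics/side0.png

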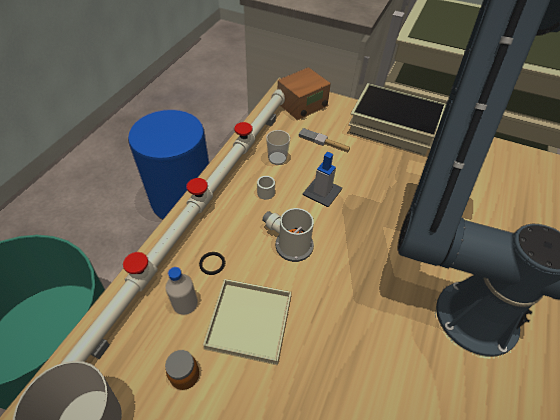

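View pics/wrist0.png

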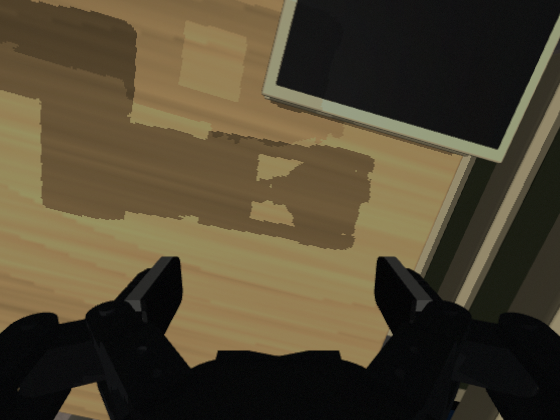

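The top view shows the pipe at (280,242), the strainer inside it with its bar roughly along the image x, the stand and hook at (365,243), the tray at (185,234), and the bystanders around y≈170–210. Next I'll measure positions from depth.

```bash
cat > h.py <<'E'
import numpy as np,cv2
from scipy.spatial.transform import Rotation as R
def cloud(d):
    H,W=d["z_map"].shape
    f=H/2/np.tan(np.radians(d["vfov"]/2))
    K=np.array([[f,0,d["cx"]],[0,f,d["cy"]],[0,0,1.]])
    u,v=np.meshgrid(np.arange(W),np.arange(H))
    p=cv2.undistortPoints(np.stack([u,v],-1).reshape(-1,1,2).astype(np.float64),K,np.array(d["dist"],float)).reshape(H,W,2)
    z=d["z_map"]
    c=np.dstack([p[...,0]*z,p[...,1]*z,z])
    w=c@R.from_quat(d["orientation"]).as_matrix().T+np.array(d["xyz"])
    w[z<=0]=np.nan
    return w
def proj(d,P):
    H,W=d["z_map"].shape
    f=H/2/np.tan(np.radians(d["vfov"]/2))
    K=np.array([[f,0,d["cx"]],[0,f,d["cy"]],[0,0,1.]])
    Rm=R.from_quat(d["orientation"]).as_matrix()
    c=(np.atleast_2d(P)-np.array(d["xyz"]))@Rm
    return cv2.projectPoints(c.reshape(-1,1,3),np.zeros(3),np.zeros(3),K,np.array(d["dist"],float))[0].reshape(-1,2)
def circ(P):
    A=np.c_[2*P,np.ones(len(P))];x=np.linalg.lstsq(A,(P**2).sum(1),rcond=None)[0]
    return x[:2],np.sqrt(x[2]+x[0]**2+x[1]**2)
E
python3 - <<'E'
from h import *
import pickle
for n in("top","side"):
    d=pickle.load(open(n+"0.pkl","rb"));w=cloud(d)
    F=d["frame"].astype(int);hsv=cv2.cvtColor(d["frame"],cv2.COLOR_RGB2HSV)
    def rep(name,m):
        P=w[m];P=P[~np.isnan(P[:,0])]
        if len(P)<5: print(n,name,len(P));return
        r=cv2.minAreaRect(P[:,:2].astype(np.float32)*1000)
        print(n,name,len(P),"mean",P.mean(0).round(4),"minrect c",np.round(r[0],1),np.round(r[1],1),round(r[2],1),"z",P[:,2].min().round(4),P[:,2].max().round(4))
    z=w[...,2]
    wx,wy=w[...,0],w[...,1]
    reg=(wx>0.3)&(wx<0.75)&(abs(wy)<0.5)
    tb=(hsv[...,0]>100)&(hsv[...,0]<130)&(hsv[...,1]>120)&reg
    rep("blue",tb&(wy<0)); rep("bluetop",tb&(z>0.165)&(wy<0))
    rep("blueall",tb&(wy<0)&(z>0.11))
    rim=reg&(z>0.12)&(z<0.130)&(abs(wy)<0.1)
    P=w[rim]; print("rim",circ(P[:,:2]),len(P))
    og=(hsv[...,0]>3)&(hsv[...,0]<16)&(hsv[...,1]>130)&reg&(abs(wy)<0.08)
    rep("orange",og&(z>0.02)&(z<0.07))
    rep("bar",reg&(z>0.06)&(z<0.09)&(abs(wy)<.06)&(hsv[...,1]<80))
    rep("table z",reg&(z<0.015)&(z>-.015))
    rep("traywalls",reg&(z>0.022)&(z<0.035)&(wy>0.12)&(wx<.65)&(wy<.38))
    rep("standplate",reg&(z>0.003)&(z<0.03)&(wy<-0.1)&(wy>-.3)&(hsv[...,2]<120)&(wx<.6)&(wx>.4))
    rep("standrim",reg&(z>0.1)&(z<0.125)&(wy<-0.1)&(wy>-.3)&(wx<.6)&(wx>.4))
d=pickle.load(open("top0.pkl","rb"))
f=d["frame"][:,:,::-1]
cv2.imwrite("pics/c1.png",np.hstack([cv2.resize(f[190:290,235:325],None,fx=4,fy=4,interpolation=2),cv2.resize(f[190:290,325:415],None,fx=4,fy=4,interpolation=2)]))
E
```

```text
top blue 272 mean [ 0.5302 -0.2437  0.1279] minrect c [ 529.1 -259.2] [67.2 50.7] 81.5 z 0.0037 0.1753
top bluetop 72 mean [ 0.5299 -0.2443  0.1713] minrect c [ 529.3 -245. ] [20.3 23.2] 1.0 z 0.1655 0.1753
top blueall 257 mean [ 0.53   -0.242   0.1344] minrect c [ 529.8 -245.1] [39. 45.] 83.0 z 0.1111 0.1753
rim (array([ 0.5287055 , -0.00232467]), np.float64(0.04483719043146798)) 196
top orange 366 mean [ 0.5292 -0.0022  0.0415] minrect c [528.8  -2.1] [63.1 63. ] 27.9 z 0.026 0.0482
top bar 328 mean [ 0.5851 -0.021   0.0673] minrect c [559.  -21.3] [ 84.6 156.3] 58.1 z 0.06 0.0894
top table z 46820 mean [ 5.166e-01 -4.600e-03  4.000e-04] minrect c [525.   0.] [999.9 450. ] 90.0 z -0.0099 0.015
top traywalls 482 mean [0.5371 0.2739 0.0284] minrect c [540.  273.3] [190.5 192.2] 13.4 z 0.022 0.0348
top standplate 712 mean [ 0.5303 -0.2379  0.0084] minrect c [ 530.1 -246.1] [98.6 97.5] 81.6 z 0.0031 0.0283
top standrim 209 mean [ 0.5303 -0.2393  0.115 ] minrect c [ 529.  -244.6] [47.  46.1] 81.0 z 0.1011 0.1244
side blue 232 mean [ 0.5306 -0.231   0.1311] minrect c [ 530.  -146.5] [ 86
[... 246 characters left out ...]
m (array([0.53088947, 0.00244206]), np.float64(0.04476200950195233)) 204
side orange 24 mean [ 0.5432 -0.0221  0.0415] minrect c [540.7 -23.6] [20.5 40.8] 87.8 z 0.0252 0.054
side bar 534 mean [ 0.5532 -0.003   0.0724] minrect c [559.4 -14.7] [ 92.6 161.2] 57.0 z 0.0601 0.09
side table z 38811 mean [0.507  0.1144 0.0013] minrect c [525.   0.] [450.  999.9] 0.0 z -0.0076 0.015
side traywalls 654 mean [0.5373 0.276  0.0288] minrect c [542.6 276.5] [190.7 193.3] 13.2 z 0.0221 0.0349
side standplate 478 mean [ 0.5256 -0.2259  0.01  ] minrect c [ 531.2 -240.5] [104.8  99.8] 82.9 z 0.003 0.0299
side standrim 163 mean [ 0.5295 -0.2317  0.1132] minrect c [ 531.3 -239.9] [46.7 46.7] 79.9 z 0.1 0.1244
```

View pics/c1.png

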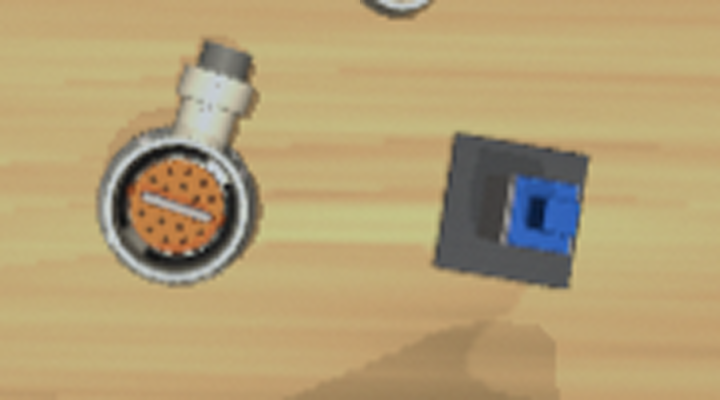

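```bash
python3 - <<'E'
from h import *
import pickle
from station import *
s=sense();M=R.from_quat(s["tool_rot"]).as_matrix();print(M.round(3));print(np.degrees(np.arctan2(M[1,0],M[0,0])),np.degrees(np.arctan2(M[1,2],M[0,2])))
d=pickle.load(open("wrist0.pkl","rb"));C=R.from_quat(d["orientation"]).as_matrix()
print("cam in tool: pos",M.T@(np.array(d["xyz"])-s["tcp_pos"]),"axes\n",(M.T@C).round(3))
# bar angle from top image
d=pickle.load(open("top0.pkl","rb"));f=d["frame"];w=cloud(d)
g=cv2.cvtColor(f,cv2.COLOR_RGB2HSV)
sub=np.zeros(g.shape[:2],bool);sub[228:255,266:294]=True
m=sub&(g[...,1]<90)&(g[...,2]>120)
z=w[...,2]
m2=sub&(z>0.055)&(z<0.09)&(np.hypot(w[...,0]-.5287,w[...,1]+.0023)<.03)
P=w[m2];print(len(P),P.mean(0),cv2.minAreaRect((P[:,:2]*1000).astype(np.float32)))
c=P[:,:2]-P[:,:2].mean(0);u,S,V=np.linalg.svd(c);print(np.degrees(np.arctan2(V[0,1],V[0,0])),S)
E
```

```text
[[ 0.267 -0.     0.964]
 [-0.964  0.002  0.267]
 [-0.002 -1.     0.   ]]
-74.54093941212602 15.459033595826398
cam in tool: pos [-0.00089274 -0.12427398  0.06613225] axes
 [[ 1.     0.001 -0.001]
 [ 0.001 -0.266  0.964]
 [ 0.001 -0.964 -0.266]]
48 [ 0.52857027 -0.00318556  0.07324685] ((528.728515625, -2.4960765838623047), (49.539710998535156, 6.696256637573242), 71.66871643066406)
72.40877082778732 [0.10252561 0.0140378 ]
```

```bash
cat >> h.py <<'E'
def go(x,y,z,yawdeg):
    """row numbers for world TCP pose, tool y down, tool x at yaw"""
    from station import sense
    s=sense();M=R.from_quat(s["tool_rot"])
    a=np.radians(yawdeg);X=np.array([np.cos(a),np.sin(a),0]);Y=np.array([0,0,-1.]);Z=np.cross(X,Y)
    T=R.from_matrix(np.c_[X,Y,Z]);rv=(M.inv()*T).as_rotvec()
    sh=M.inv().apply(np.array([x,y,z])-s["tcp_pos"])*100
    m=M.as_matrix()
    print("t",round(float(s["t"]),2),"at",np.round(s["tcp_pos"],4),"yaw",np.degrees(np.arctan2(m[1,0],m[0,0])).round(2),"F",np.round(s["force"],2),"gap",round(float(s["finger_gap"]),3),"q6",round(float(s["q"][5]),2))
    print("ROW",np.round(rv,4),np.round(sh,2))
def pic(n,name):
    from station import snapshot
    import pickle
    d=snapshot(n);pickle.dump(d,open(name+".pkl","wb"));cv2.imwrite(f"pics/{name}.png",d["frame"][:,:,::-1]);return d
E
python3 -c "
from h import *
go(.53,0,.30,-17.6)"
```

```text
t 0.15 at [ 0.1666 -0.6019  0.2496] yaw -74.54 F [-1.03 -0.52 -0.2 ] gap 1.005 q6 -0.18
ROW [-0.0011 -0.9938 -0.0013] [-48.33  -4.95  51.07]
```

>>> step_arm:
  moves:
    - [0, -0.994, 0, -48.3, -5, 51.1, -1]
    - [0, -0.994, 0, -48.3, -5, 51.1, -1]
    - [0, -0.994, 0, -48.3, -5, 51.1, -1]
    - [0, -0.994, 0, -48.3, -5, 51.1, -1]
    - [0, -0.994, 0, -48.3, -5, 51.1, -1]
    - [0, -0.994, 0, -48.3, -5, 51.1, -1]
    - [0, -0.994, 0, -48.3, -5, 51.1, -1]
    - [0, -0.994, 0, -48.3, -5, 51.1, -1]
    - [0, -0.994, 0, -48.3, -5, 51.1, -1]
    - [0, -0.994, 0, -48.3, -5, 51.1, -1]
    - [0, -0.994, 0, -48.3, -5, 51.1, -1]
    - [0, -0.994, 0, -48.3, -5, 51.1, -1]

```text
t: 1.65
tcp_pos: [0.5316, 0.0029, 0.3006]
tool_rot: [-0.698, 0.106, -0.107, 0.7]
force: [-0.1, 0.3, 0.7]
finger_gap: 0.997
```

```bash
python3 - <<'E'
from h import *
d=pic("wrist","w1")
go(.53,-.243,.30,-9)
w=cloud(d);z=w[...,2]
near=np.hypot(w[...,0]-.53,w[...,1])<.065
rim=near&(z>.121)&(z<.129);P=w[rim];c,r=circ(P[:,:2]);print("rim",c,r,np.median(P[:,2]),len(P))
P=w[rim]; print("minrect",cv2.minEnclosingCircle((P[:,:2]*1000).astype(np.float32)))
m=(z>.064)&(z<.08)&(np.hypot(w[...,0]-c[0],w[...,1]-c[1])<.03)
P=w[m];print(len(P),P.mean(0),np.percentile(P[:,2],[5,50,95]),cv2.minAreaRect((P[:,:2]*1000).astype(np.float32)))
hs=cv2.cvtColor(d["frame"],cv2.COLOR_RGB2HSV)
o=(hs[...,0]<16)&(hs[...,0]>3)&(hs[...,1]>130)&(z>.03)&(z<.05)&(np.hypot(w[...,0]-c[0],w[...,1]-c[1])<.042)
P=w[o];print("orange",cv2.minEnclosingCircle((P[:,:2]*1000).astype(np.float32)),np.median(P[:,2]))
E
```

```text
t 1.7 at [0.5319 0.003  0.3006] yaw -17.36 F [0.67 0.36 0.54] gap 0.997 q6 0.1
ROW [-0.003  -0.146   0.0005] [ 7.160e+00 -1.000e-02 -2.354e+01]
rim [0.53151497 0.00141678] 0.04450634830173616 0.12549747562720398 1627
minrect ((531.4715576171875, 0.9933791160583496), 47.38836669921875)
293 [0.5319617  0.00284236 0.07521463] [0.07308581 0.07548132 0.07698081] ((531.6079711914062, 0.9443244934082031), (50.66646957397461, 6.68353271484375), 72.69931030273438)
orange ((530.6298828125, -0.06475050747394562), 34.6994514465332) 0.04274403909974095
```

View pics/w1.png

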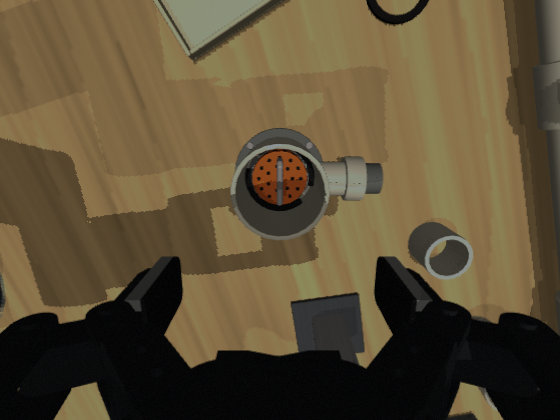

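The wrist view puts the pipe mouth at px (280,192) and the bar vertical at (281,158–203), so the bar runs along tool z at ≈72.6°. Now to the stand.

>>> step_arm:
  moves:
    - [0, -0.146, 0, 7.2, 0, -23.5, -1]
    - [0, -0.146, 0, 7.2, 0, -23.5, -1]
    - [0, -0.146, 0, 7.2, 0, -23.5, -1]
    - [0, -0.146, 0, 7.2, 0, -23.5, -1]
    - [0, -0.146, 0, 7.2, 0, -23.5, -1]
    - [0, -0.146, 0, 7.2, 0, -23.5, -1]

```text
t: 2.45
tcp_pos: [0.529, -0.2432, 0.2993]
tool_rot: [-0.703, 0.057, -0.056, 0.706]
force: [-0.6, -0.2, -1.7]
finger_gap: 1.003
```

```bash
python3 - <<'E'
from h import *
d=pic("wrist","w2")
w=cloud(d);z=w[...,2]
hs=cv2.cvtColor(d["frame"],cv2.COLOR_RGB2HSV)
near=np.hypot(w[...,0]-.53,w[...,1]+.243)<.09
b=(hs[...,0]>100)&(hs[...,0]<130)&(hs[...,1]>120)&near
def rep(n,m):
    P=w[m];print(n,len(P),np.median(P[:,2]),cv2.minAreaRect((P[:,:2]*1000).astype(np.float32)))
rep("top",b&(z>.169)); rep("flange",b&(z>.111)&(z<.12));rep("flange+handle",b&(z>.111))
rep("tube",near&~b&(z>.105)&(z<.112))
rep("plate",near&~b&(z>.003)&(z<.02)&(hs[...,2]<110))
go(.53,-.243,.144,-9)
E
```

```text
top 1526 0.3136108910921329 ((528.4102172851562, -238.434814453125), (32.41205596923828, 144.8478546142578), 80.63941955566406)
flange 1158 0.11671103037127292 ((531.8018188476562, -243.7222900390625), (43.6552734375, 45.64352798461914), 82.35418701171875)
flange+handle 2951 0.1712035098548434 ((527.8953247070312, -243.2797393798828), (43.605567932128906, 144.83262634277344), 82.00323486328125)
tube 156 0.11020751714179422 ((531.8984375, -243.01495361328125), (46.61762619018555, 45.756038665771484), 81.35780334472656)
plate 3371 0.008724673179148323 ((521.9677734375, -259.3962707519531), (134.80337524414062, 137.36009216308594), 80.92058563232422)
t 2.5 at [ 0.5293 -0.2423  0.2995] yaw -9.04 F [-0.34  0.04  0.33] gap 0.995 q6 -0.47
ROW [-0.0041 -0.0006 -0.0009] [ 0.09 15.54 -0.12]
```

View pics/w2.png

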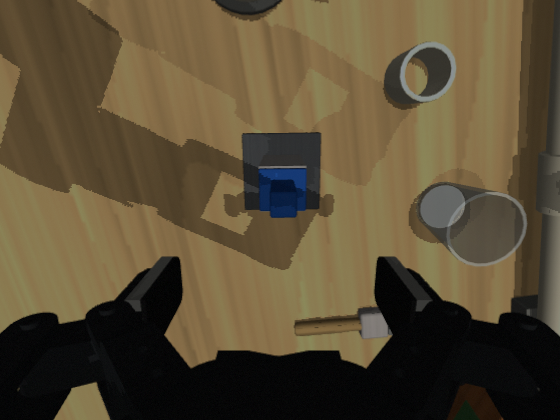

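The hook handle is at px (283,198). The tube rim shows only on the ±tool‑z side, so the hook's x lies along −9° or 171°. I'll descend and grasp.

>>> step_arm:
  moves:
    - [-0.004, 0, 0, 0.2, 5, -0.1, -1]
    - [-0.004, 0, 0, 0.2, 10, -0.1, -1]
    - [-0.004, 0, 0, 0.2, 14, -0.1, -1]
    - [-0.004, 0, 0, 0.2, 15.5, -0.1, -1]
    - [-0.004, 0, 0, 0.2, 15.5, -0.1, -1]
  grip_force: 50

```text
t: 3.12
tcp_pos: [0.531, -0.2419, 0.1442]
tool_rot: [-0.705, 0.056, -0.054, 0.705]
force: [-0.0, 0.0, 0.2]
finger_gap: 1.005
```

```bash
python3 - <<'E'
from h import *
d=pic("wrist","w3")
go(.531,-.243,.144,-8.8)
E
```

```text
t 3.17 at [ 0.5318 -0.2427  0.1454] yaw -8.98 F [ 0.37 -1.22  0.43] gap 0.998 q6 -0.46
ROW [ 0.0005 -0.0031  0.0003] [-0.07  0.14 -0.05]
```

View pics/w3.png

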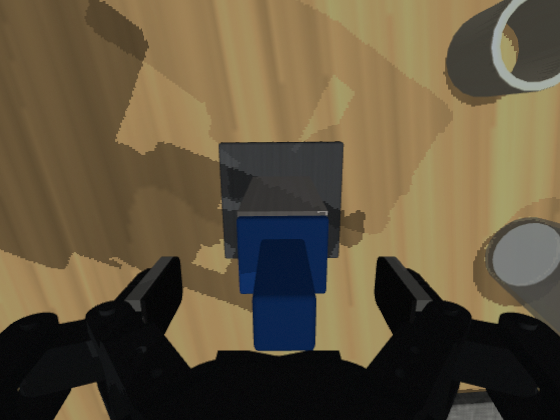

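```bash
python3 - <<'E'
from h import *
import pickle
d=pickle.load(open("w3.pkl","rb"));w=cloud(d);z=w[...,2]
hs=cv2.cvtColor(d["frame"],cv2.COLOR_RGB2HSV)
b=(hs[...,0]>100)&(hs[...,0]<130)&(hs[...,1]>120)
m=b&(z>.168)&(z<.18)&(np.hypot(w[...,0]-.53,w[...,1]+.243)<.03)
P=w[m];print(len(P),np.median(P[:,2]),cv2.minAreaRect((P[:,:2]*1000).astype(np.float32)))
m=b&(z>.110)&(z<.118)&(np.hypot(w[...,0]-.53,w[...,1]+.243)<.04)
P=w[m];print(len(P),np.median(P[:,2]),cv2.minAreaRect((P[:,:2]*1000).astype(np.float32)))
E
```

```text
3653 0.17261206795295542 ((531.585693359375, -242.6252899169922), (22.37315559387207, 21.435314178466797), 80.84978485107422)
3950 0.11669056311783345 ((531.7014770507812, -242.712890625), (42.16209411621094, 45.80601119995117), 81.92256927490234)
```

>>> step_arm:
  moves:
    - [0, -0.005, 0, 0, 0.1, 0, 0]
    - [0, -0.005, 0, 0, 0.1, 0, 1]
    - [0, -0.005, 0, 0, 0.1, 0, 1]
    - [0, -0.005, 0, 0, 0.1, 0, 1]
    - [0, -0.005, 0, 0, 0.1, 0, 1]
    - [0, -0.005, 0, 0, 0.1, 0, 1]
  grip_force: 70

```text
t: 3.92
tcp_pos: [0.5321, -0.2429, 0.145]
tool_rot: [0.705, -0.053, 0.054, -0.705]
force: [-0.5, 0.5, 5.2]
finger_gap: 0.249
```

```bash
python3 - <<'E'
from h import *
go(.5316,-.2426,.29,-8.8)
E
```

```text
t 3.92 at [ 0.5321 -0.2429  0.145 ] yaw -8.69 F [-0.47  0.53  5.24] gap 0.249 q6 -0.47
ROW [0.001  0.0019 0.0012] [-4.00e-02 -1.45e+01  1.00e-02]
```

>>> step_arm:
  moves:
    - [0, 0, 0, 0, -1, 0, 1]
    - [0, 0, 0, 0, -4, 0, 1]
    - [0, 0, 0, 0, -9, 0, 1]
    - [0, 0, 0, 0, -14.5, 0, 1]
    - [0, 0, 0, 0, -20, 0, 1]
    - [0, 0, 0, 0, -23, 0, 1]
    - [0, 0, 0, 0, -23, 0, 1]

```text
t: 4.8
tcp_pos: [0.5327, -0.2432, 0.3777]
tool_rot: [0.707, -0.051, 0.056, -0.704]
force: [0.4, -0.2, -2.2]
finger_gap: 0.253
```

```bash
python3 - <<'E'
from h import *
pic("wrist","w4");d=pic("side","s4");pic("top","t4")
go(.5316,-.0426,.33,-8.8)
E
```

```text
t 4.95 at [ 0.5308 -0.2419  0.3727] yaw -8.69 F [ 0.68 -0.21 -1.51] gap 0.248 q6 -0.47
ROW [-0.0011  0.0019 -0.0031] [-2.92  4.3  19.71]
```

View pics/s4.png

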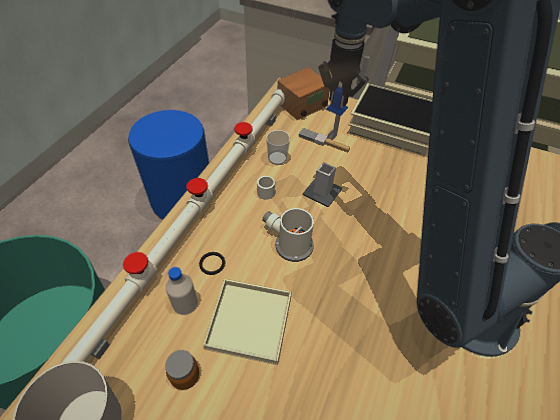

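View pics/w4.png

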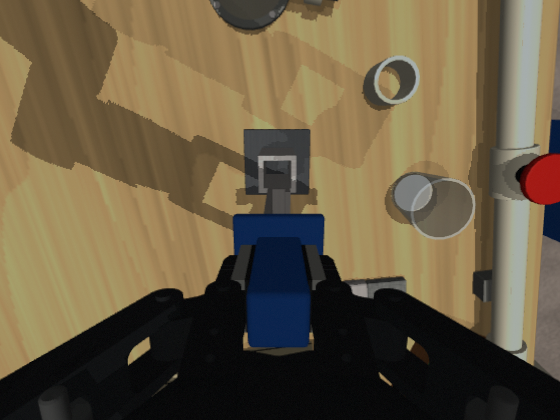

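```bash
python3 - <<'E'
from h import *
a=cv2.imread("pics/s4.png")[75:150,310:370];b=cv2.imread("pics/w4.png")[150:235,240:330]
cv2.imwrite("pics/c4.png",np.hstack([cv2.resize(a,(400,500),interpolation=2),cv2.resize(b,(400,500),interpolation=2)]))
import pickle
d=pickle.load(open("w4.pkl","rb"));w=cloud(d)
from station import sense
s=sense()
T=(w-s["tcp_pos"])@R.from_quat(s["tool_rot"]).as_matrix()
m=(T[...,1]>.09)&(T[...,1]<.14)&(abs(T[...,0])<.05)&(abs(T[...,2])<.04)
P=T[m]*1000;print(len(P));print(P[:,0].min(),P[:,0].max(),P[:,2].min(),P[:,2].max(),P[:,1].max())
for y0 in range(90,140,5):
    q=P[(P[:,1]>=y0)&(P[:,1]<y0+5)]
    if len(q): print(y0,len(q),np.percentile(q[:,0],[2,50,98]).round(1),np.percentile(q[:,2],[2,50,98]).round(1))
E
```

```text
543
-6.741331603266313 11.2591362830537 -9.008764329190333 11.788910857409357 126.86622315228355
90 8 [-6.2 -4.5 -3.4] [11.2 11.3 11.6]
95 17 [-6.4 -3.5 -2.8] [-1.3 11.3 11.7]
100 22 [-6.5 -2.9 -2.8] [ 1.3 11.3 11.7]
105 7 [-6.6 -4.4 -3. ] [11.2 11.5 11.8]
110 118 [-5.2  9.4 11.1] [-5.9  3.8 11.6]
115 16 [-6.1  2.2 10.8] [-5.1 11.4 11.7]
120 340 [-2.3  2.6  7.4] [-8.6  2.1 11.5]
125 15 [-5.8  3.4 10.4] [11.1 11.4 11.5]
```

View pics/c4.png

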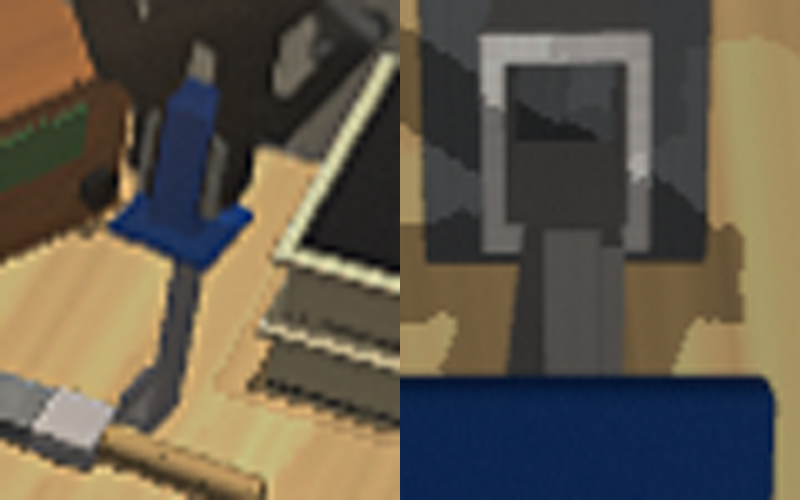

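```bash
python3 - <<'E'
from h import *
import pickle
d=pickle.load(open("w4.pkl","rb"));w=cloud(d)
from station import sense
s=sense()
T=(w-s["tcp_pos"])@R.from_quat(s["tool_rot"]).as_matrix()*1000
hs=cv2.cvtColor(d["frame"],cv2.COLOR_RGB2HSV)
b=(hs[...,0]>100)&(hs[...,0]<130)&(hs[...,1]>120)&(abs(T[...,0])<40)&(abs(T[...,2])<40)
for lo,hi in((-40,-24),(-24,-10),(-10,10),(10,24),(24,34)):
    q=T[b&(T[...,1]>lo)&(T[...,1]<hi)]
    if len(q): print(lo,hi,len(q),"x",np.percentile(q[:,0],[1,50,99]).round(1),"y",np.median(q[:,1]).round(1),"z",np.percentile(q[:,2],[1,50,99]).round(1))
E
```

```text
-40 -24 4082 x [-10.4   0.4  11.1] y -32.5 z [-10.8   2.3  10.3]
-24 -10 966 x [-10.    0.5  11.1] y -17.7 z [ 8.6  9.8 10.5]
-10 10 946 x [-9.8  0.7 11.3] y -1.0 z [ 8.8  9.7 10.4]
10 24 2335 x [-20.9   2.3  23.1] y 23.1 z [ 1.1 11.7 19.6]
24 34 562 x [-21.6  -5.2  23. ] y 24.4 z [ 2.3 17.4 20. ]
```

```bash
python3 - <<'E'
from h import *
from station import *
L=[]
for i in range(6):
    s=sense();L.append(np.r_[s["t"],s["tcp_pos"],R.from_quat(s["tool_rot"]).as_matrix()[:,1],s["force"],s["q"]]);snapshot("top")
print(np.round(L,4))
E
```

```text
[[ 4.9500e+00  5.3080e-01 -2.4190e-01  3.7270e-01 -2.9000e-03  1.5000e-03
  -1.0000e+00  6.7720e-01 -2.0550e-01 -1.5111e+00 -6.1890e-01  3.5610e-01
   1.3743e+00 -4.0000e-04  1.4143e+00 -4.6710e-01]
 [ 5.0000e+00  5.3080e-01 -2.4190e-01  3.7240e-01 -3.3000e-03  1.8000e-03
  -1.0000e+00 -4.0660e-01  3.1000e-03 -2.0975e+00 -6.1890e-01  3.5660e-01
   1.3743e+00 -4.0000e-04  1.4144e+00 -4.6710e-01]
 [ 5.0500e+00  5.3090e-01 -2.4210e-01  3.7250e-01 -3.2000e-03  1.7000e-03
  -1.0000e+00  7.5070e-01  5.7610e-01 -2.0393e+00 -6.1890e-01  3.5670e-01
   1.3739e+00 -5.0000e-04  1.4145e+00 -4.6710e-01]
 [ 5.1000e+00  5.3110e-01 -2.4220e-01  3.7280e-01 -2.7000e-03  1.4000e-03
  -1.0000e+00 -9.4200e-02  1.1224e+00 -1.5691e+00 -6.1890e-01  3.5660e-01
   1.3733e+00 -4.0000e-04  1.4146e+00 -4.6710e-01]
 [ 5.1500e+00  5.3130e-01 -2.4230e-01  3.7310e-01 -2.0000e-03  1.0000e-03
  -1.0000e+00  9.7000e-02  2.2070e-01 -1.9099e+00 -6.1890e-01  3.5640e-01
   1.3727e+00 -4.0000e-04  1.4147e+00 -4.6710e-01]
 [ 5.2000e+00  5.3150e-01 -2.4250e-01  3.7350e-01 -1.4000e-03  5.0000e-04
  -1.0000e+00  3.1380e-01  5.3350e-01 -1.0285e+00 -6.1890e-01  3.5610e-01
   1.3721e+00 -4.0000e-04  1.4147e+00 -4.6710e-01]]
```

```bash
python3 - <<'E'
from h import *
from station import *
s=sense();d=snapshot("wrist");s2=sense();print(s["tcp_pos"],s2["tcp_pos"])
M=R.from_quat(s["tool_rot"]).as_matrix()
T=(cloud(d)-s["tcp_pos"])@M*1000
hs=cv2.cvtColor(d["frame"],cv2.COLOR_RGB2HSV)
near=(abs(T[...,0])<40)&(abs(T[...,2])<40)
b=(hs[...,0]>100)&(hs[...,0]<130)&(hs[...,1]>120)&near
for lo,hi in((-40,-24),(-24,-10),(-10,10),(10,24),(24,34)):
    q=T[b&(T[...,1]>lo)&(T[...,1]<hi)]
    if len(q): print(lo,hi,len(q),"x",np.percentile(q[:,0],[1,50,99]).round(1),"y",np.median(q[:,1]).round(1),"z",np.percentile(q[:,2],[1,50,99]).round(1))
P=T[near&~b&(T[...,1]>85)&(T[...,1]<140)]
for y0 in range(90,140,5):
    q=P[(P[:,1]>=y0)&(P[:,1]<y0+5)]
    if len(q): print(y0,len(q),np.percentile(q[:,0],[2,50,98]).round(1),np.percentile(q[:,2],[2,50,98]).round(1))
# stand position too
w=cloud(d);z=w[...,2]
m=(z>.105)&(z<.114)&(np.hypot(w[...,0]-.531,w[...,1]+.243)<.04);q=w[m];print("tube",len(q),cv2.minAreaRect((q[:,:2]*1000).astype(np.float32)),np.median(q[:,2]))
E
```

```text
[ 0.53166055 -0.24250581  0.37386671] [ 0.53175609 -0.24258004  0.37417194]
-40 -24 3653 x [-12.2  -1.4   9.4] y -27.6 z [-10.2   1.9  11. ]
-24 -10 1102 x [-12.3  -1.4   9.5] y -17.6 z [ 8.2 10.6 11.3]
-10 10 1047 x [-11.9  -1.4   9.3] y -1.0 z [ 9.8 10.7 11.4]
10 24 515 x [-11.9  -1.    9.5] y 16.4 z [ 9.6 10.7 11.3]
24 34 2573 x [-23.5  -1.4  20.9] y 28.3 z [ 1.9 14.5 20.9]
90 12 [-9.8 -8.1 -6.3] [12.8 12.8 13.1]
95 8 [-9.3 -8.2 -6.5] [12.7 13.  13.3]
100 12 [-9.3 -6.5 -5.9] [ 0.1 12.7 13. ]
105 22 [-9.6 -5.9 -5.9] [ 1.2 10.8 13.1]
110 9 [-9.6 -7.5 -6.1] [12.7 12.8 12.9]
115 121 [-8.4  6.2  7.9] [-4.4  5.2 12.9]
120 14 [-9.3 -6.6  7.7] [12.7 12.9 13.1]
125 342 [-5.6 -0.7  4.3] [-7.1  3.7 13.1]
130 15 [-9.3 -3.1  6.3] [12.7 12.9 13. ]
tube 551 ((531.9740600585938, -243.05224609375), (45.95979309082031, 45.70644760131836), 81.04449462890625) 0.110827065912672
```

The hook is held square and centred, with its tip towards tool +x. Next I'll go above the pipe, offset 17 mm to the bar's −x side.

```bash
python3 -c "
from h import *
go(.5163,.0061,.33,-17.4)"
```

```text
t 5.3 at [ 0.5318 -0.2426  0.3742] yaw -8.69 F [ 0.49  0.11 -1.85] gap 0.25 q6 -0.47
ROW [ 0.0004  0.152  -0.0002] [-5.28  4.41 24.35]
```

>>> step_arm:
  moves:
    - [0, 0.05, 0, -1, 0, 4.5, 1]
    - [0, 0.1, 0, -2, 0, 9, 1]
    - [0, 0.152, 0, -3.5, 1.5, 14.5, 1]
    - [0, 0.152, 0, -4.8, 3, 19.5, 1]
    - [0, 0.152, 0, -5.3, 4, 23, 1]
    - [0, 0.152, 0, -5.3, 4.4, 24.4, 1]
    - [0, 0.152, 0, -5.3, 4.4, 24.4, 1]
    - [0, 0.152, 0, -5.3, 4.4, 24.4, 1]

```text
t: 6.3
tcp_pos: [0.5169, 0.0054, 0.3305]
tool_rot: [0.699, -0.107, 0.108, -0.699]
force: [1.2, -0.4, -2.1]
finger_gap: 0.252
```

```bash
cat > m5.py <<'E'
from h import *
from station import *
import sys
s=sense();d=pic("wrist",sys.argv[1])
M=R.from_quat(s["tool_rot"]).as_matrix()
print(s["tcp_pos"],s["qd"].round(3))
T=(cloud(d)-s["tcp_pos"])@M*1000
w=cloud(d);z=w[...,2]
hs=cv2.cvtColor(d["frame"],cv2.COLOR_RGB2HSV)
b=(hs[...,0]>100)&(hs[...,0]<130)&(hs[...,1]>120)&(abs(T[...,0])<40)&(abs(T[...,2])<40)
q=T[b&(T[...,1]<-24)];print("handle",np.percentile(q[:,0],[1,99]).mean(),np.percentile(q[:,2],[1,99]).mean(),np.median(q[:,1]))
c0=np.array([.532,.001])
near=(np.hypot(w[...,0]-c0[0],w[...,1]-c0[1])<.06)
rim=near&(z>.122)&(z<.128);q=w[rim];c,r=circ(q[:,:2]);print("rim world",c,r,len(q),"tool",circ(T[rim][:,[0,2]])[0],np.median(q[:,2]))
m=(z>.066)&(z<.08)&(np.hypot(w[...,0]-c[0],w[...,1]-c[1])<.03);q=T[m]
print("bar tool",len(q),np.median(q[:,1]),cv2.minAreaRect(q[:,[0,2]].astype(np.float32)),np.median(w[m],0))
E
python3 m5.py w5; python3 -c "
from h import *
go(.5163,.0061,.33,-17.4)"
```

```text
[0.516888   0.00537371 0.33048957] [-0.009 -0.003  0.001  0.004  0.003  0.002]
handle -1.394207413178668 0.4234801732603266 -27.61721835632236
rim world [0.53143905 0.00140675] 0.04455543387616549 1015 tool [14.83695516  0.78590778] 0.1255035802597027
bar tool 228 254.82977030549728 ((14.881349563598633, 0.7871437072753906), (50.24176788330078, 6.984906196594238), 89.84310150146484) [0.53177794 0.0030784  0.07567204]
t 6.35 at [0.5168 0.0053 0.3305] yaw -17.49 F [-0.3   0.14 -0.61] gap 0.251 q6 0.1
ROW [ 0.0008 -0.0016  0.0011] [-0.07  0.05  0.06]
```

View pics/w5.png

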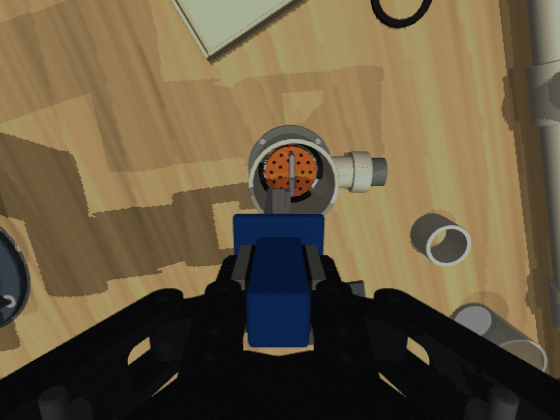

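The bar is ~16 mm ahead (tool +x) of the hook axis and square to it. Moving back 1.5 mm more for margin, then descending beside it.

>>> step_arm:
  moves:
    - [0, 0, 0, -0.15, 1, 0.05, 1]
    - [0, 0, 0, -0.15, 4, 0.05, 1]
    - [0, 0, 0, -0.15, 8, 0.05, 1]
    - [0, 0, 0, -0.15, 11, 0.05, 1]
    - [0, 0, 0, -0.15, 13, 0.05, 1]
    - [0, 0, 0, -0.15, 14.5, 0.05, 1]
    - [0, 0, 0, -0.15, 15.1, 0.05, 1]
    - [0, 0, 0, -0.15, 15.1, 0.05, 1]
    - [0, 0, 0, -0.15, 15.1, 0.05, 1]

```text
t: 7.48
tcp_pos: [0.5163, 0.0059, 0.1802]
tool_rot: [0.699, -0.107, 0.108, -0.699]
force: [0.8, 0.7, -1.1]
finger_gap: 0.248
```

```bash
python3 m5.py w6;python3 -c "
from h import *
go(.5163,.0061,.1795,-17.4)"
```

```text
[0.51625224 0.00589223 0.18022592] [ 0.001 -0.005 -0.001 -0.001  0.001 -0.   ]
handle -1.496395850160007 0.36123759203080574 -27.60543165813189
rim world [0.53104604 0.00150816] 0.044581626084424245 2776 tool [15.27215962  0.29970543] 0.1255036521218471
bar tool 381 104.85681837482772 ((4.556637763977051, 12.40623664855957), (26.52216911315918, 28.679901123046875), 88.52564239501953) [0.53450857 0.01454892 0.07540444]
t 7.53 at [0.5163 0.0059 0.1803] yaw -17.48 F [ 0.53  0.57 -1.5 ] gap 0.246 q6 0.1
ROW [ 0.0007 -0.0014  0.003 ] [-0.    0.08  0.02]
```

View pics/w6.png

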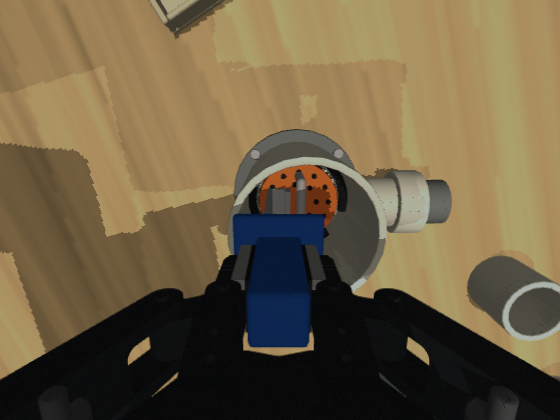

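No contact; the foot is beside the bar at mid gap height. Now shift under the bar.

>>> step_arm:
  moves:
    - [0, 0, 0, 0.5, 0.05, 0, 1]
    - [0, 0, 0, 1.0, 0.05, 0, 1]
    - [0, 0, 0, 1.4, 0.05, 0, 1]
    - [0, 0, 0, 1.7, 0.05, 0, 1]
    - [0, 0, 0, 1.7, 0.05, 0, 1]
    - [0, 0, 0, 1.7, 0.05, 0, 1]

```text
t: 8.28
tcp_pos: [0.5322, 0.0009, 0.1797]
tool_rot: [0.699, -0.107, 0.108, -0.699]
force: [-0.2, -0.5, -2.2]
finger_gap: 0.25
```

```bash
python3 m5.py w7;python3 -c "
from h import *
go(.5325,.001,.190,-17.4)
im=cv2.imread('pics/w7.png')[140:240,220:400];cv2.imwrite('pics/c7.png',cv2.resize(im,None,fx=4,fy=4,interpolation=2))"
```

```text
[0.5322     0.00089164 0.17969692] [ 0.001 -0.002  0.002  0.001 -0.001 -0.   ]
handle -1.3907917755095518 0.35337088676142514 -27.61834019215648
rim world [0.53118869 0.0014752 ] 0.044597630447733856 2971 tool [-1.26644943  0.29053695] 0.1255227371466755
bar tool 404 104.31688430729798 ((-3.7823472023010254, 12.14570140838623), (11.993476867675781, 26.411121368408203), 0.1217522844672203) [0.53461221 0.01365828 0.0753728 ]
t 8.32 at [0.5322 0.0009 0.1797] yaw -17.48 F [-0.66 -0.58 -1.37] gap 0.248 q6 0.1
ROW [ 0.0007 -0.0014  0.0024] [ 0.03 -1.03  0.02]
```

View pics/c7.png

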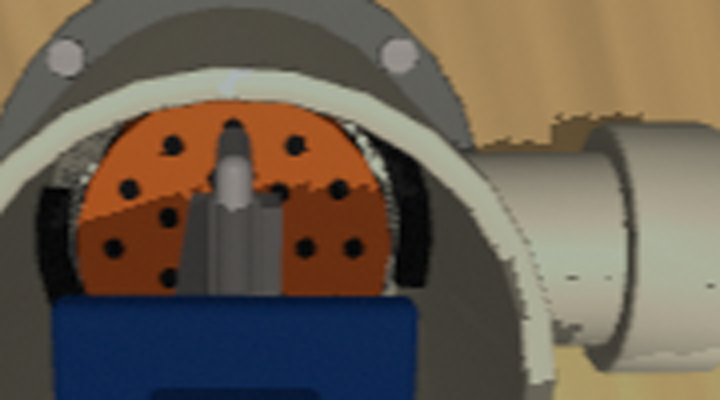

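The bar sits in the channel, centred. Raising slowly to take it up while watching the force.

>>> step_arm:
  moves:
    - [0, 0, 0, 0, -0.5, 0, 1]
    - [0, 0, 0, 0, -1.0, 0, 1]
    - [0, 0, 0, 0, -1.3, 0, 1]
    - [0, 0, 0, 0, -1.4, 0, 1]
    - [0, 0, 0, 0, -1.5, 0, 1]
    - [0, 0, 0, 0, -1.5, 0, 1]

```text
t: 9.07
tcp_pos: [0.5321, 0.0009, 0.1947]
tool_rot: [0.699, -0.107, 0.108, -0.699]
force: [-0.1, 0.6, -0.8]
finger_gap: 0.248
```

>>> step_arm:
  moves:
    - [0, 0, 0, 0, -0.1, 0, 1]
    - [0, 0, 0, 0, -0.2, 0, 1]
    - [0, 0, 0, 0, -0.2, 0, 1]

```text
t: 9.45
tcp_pos: [0.5319, 0.001, 0.1965]
tool_rot: [0.699, -0.107, 0.108, -0.699]
force: [-0.5, 0.5, -2.5]
finger_gap: 0.249
```

>>> step_arm:
  moves:
    - [0, 0, 0, 0, -0.1, 0, 1]
    - [0, 0, 0, 0, -0.1, 0, 1]

```text
t: 9.7
tcp_pos: [0.5318, 0.001, 0.1974]
tool_rot: [0.699, -0.107, 0.108, -0.699]
force: [-0.2, -1.4, -3.1]
finger_gap: 0.25
```

```bash
cat > fs.py <<'E'
from h import *
from station import *
L=[]
for i in range(3):
    snapshot("top"); s=sense(); L.append(np.r_[s["force"],s["ft_torque"]]); 
M=R.from_quat(s["tool_rot"]).as_matrix()
print(s["t"],s["tcp_pos"].round(4),np.degrees(np.arctan2(M[1,0],M[0,0])).round(2),"F,T mean",np.mean(L,0).round(2),"q6",s["q"][5].round(2))
E
python3 fs.py
```

```text
9.85 [0.5319 0.001  0.1974] -17.48 F,T mean [-0.    0.19 -3.55 -0.02 -0.01 -0.01] q6 0.1
```

>>> step_arm:
  moves:
    - [0, 0, 0, 0, -0.1, 0, 1]
    - [0, 0, 0, 0, -0.1, 0, 1]

```text
t: 10.1
tcp_pos: [0.5319, 0.001, 0.1985]
tool_rot: [0.699, -0.107, 0.108, -0.699]
force: [-0.1, -1.0, -4.3]
finger_gap: 0.249
```

```bash
python3 fs.py
```

```text
10.25 [0.5319 0.001  0.1985] -17.48 F,T mean [ 0.17 -0.37 -3.85  0.    0.03  0.01] q6 0.1
```

>>> step_arm:
  moves:
    - [0, 0, 0, 0, -0.1, 0, 1]
    - [0, 0, 0, 0, -0.1, 0, 1]

```text
t: 10.5
tcp_pos: [0.5316, 0.001, 0.1992]
tool_rot: [0.699, -0.107, 0.108, -0.699]
force: [0.1, -0.2, -6.2]
finger_gap: 0.249
```

```bash
python3 fs.py
```

```text
10.65 [0.5317 0.0011 0.1992] -17.48 F,T mean [ 0.13  0.09 -6.28  0.02 -0.04  0.03] q6 0.1
```

Lip contact with about 2.5 N pull. Now turning anticlockwise (negative about tool y).

>>> step_arm:
  moves:
    - [0, -0.05, 0, 0, 0, 0, 1]
    - [0, -0.1, 0, 0, 0, 0, 1]
    - [0, -0.15, 0, 0, 0, 0, 1]
    - [0, -0.2, 0, 0, 0, 0, 1]
    - [0, -0.25, 0, 0, 0, 0, 1]
    - [0, -0.3, 0, 0, 0, 0, 1]
    - [0, -0.3, 0, 0, 0, 0, 1]

```text
t: 11.52
tcp_pos: [0.5315, 0.001, 0.1991]
tool_rot: [0.707, -0.002, 0.002, -0.707]
force: [-0.1, -0.4, -5.5]
finger_gap: 0.246
```

```bash
python3 fs.py; python3 -c "
from h import *
go(.5318,.001,.1992,-17.4)"
```

```text
11.675 [0.5315 0.001  0.1991] -0.33 F,T mean [-0.59 -0.1  -5.65  0.01  0.01 -0.  ] q6 -0.2
t 11.68 at [0.5315 0.001  0.1991] yaw -0.33 F [-0.61 -0.6  -6.19] gap 0.249 q6 -0.2
ROW [0.0009 0.2979 0.0006] [ 0.03 -0.01 -0.  ]
```

>>> step_arm:
  moves:
    - [0, -0.03, 0, 0, -0.03, 0, 1]
    - [0, -0.06, 0, 0.02, -0.05, 0, 1]
    - [0, -0.09, 0, 0.02, -0.05, 0, 1]
    - [0, -0.09, 0, 0.02, -0.05, 0, 1]

```text
t: 12.18
tcp_pos: [0.5316, 0.0011, 0.1995]
tool_rot: [0.707, 0.03, -0.03, -0.706]
force: [-1.6, -0.5, -6.5]
finger_gap: 0.25
```

```bash
python3 fs.py; python3 -c "
from h import *
pic('wrist','w8')
im=cv2.imread('pics/w8.png')[140:240,220:400];cv2.imwrite('pics/c8.png',cv2.resize(im,None,fx=4,fy=4,interpolation=2))"
```

```text
12.325 [0.5316 0.0011 0.1995] 4.83 F,T mean [-0.29 -0.05 -7.04 -0.    0.04 -0.06] q6 -0.29
```

View pics/c8.png

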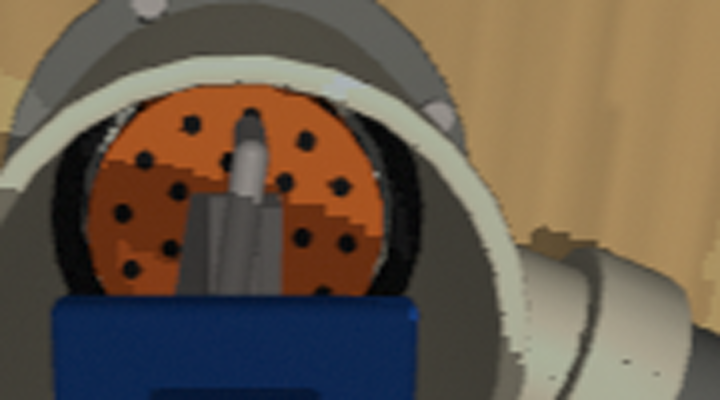

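The strainer follows (bar at px (245,170) lags the hook slightly). Continuing.

>>> step_arm:
  moves:
    - [0, -0.04, 0, 0, 0, 0, 1]
    - [0, -0.08, 0, 0, 0, 0, 1]
    - [0, -0.12, 0, 0, 0, 0, 1]
    - [0, -0.12, 0, 0, 0, 0, 1]

```text
t: 12.88
tcp_pos: [0.5317, 0.0011, 0.1995]
tool_rot: [0.704, 0.072, -0.072, -0.703]
force: [0.6, -0.6, -7.1]
finger_gap: 0.25
```

```bash
python3 fs.py
```

```text
13.025 [0.5317 0.0011 0.1996] 11.67 F,T mean [-0.    0.09 -7.23 -0.    0.   -0.03] q6 -0.41
```

>>> step_arm:
  moves:
    - [0, -0.04, 0, 0, 0, 0, 1]
    - [0, -0.08, 0, 0, 0, 0, 1]
    - [0, -0.12, 0, 0, 0, 0, 1]
    - [0, -0.12, 0, 0, 0, 0, 1]

```text
t: 13.52
tcp_pos: [0.5317, 0.0011, 0.1996]
tool_rot: [0.698, 0.114, -0.114, -0.698]
force: [0.7, -0.0, -7.1]
finger_gap: 0.246
```

```bash
python3 fs.py
```

```text
13.675 [0.5317 0.0011 0.1995] 18.51 F,T mean [ 0.13  0.8  -6.81  0.02 -0.01 -0.05] q6 -0.53
```

>>> step_arm:
  moves:
    - [0, -0.05, 0, 0, 0, 0, 1]
    - [0, -0.1, 0, 0, 0, 0, 1]
    - [0, -0.1, 0, 0, 0, 0, 1]

```text
t: 14.05
tcp_pos: [0.5317, 0.0011, 0.1995]
tool_rot: [0.692, 0.148, -0.148, -0.691]
force: [0.6, 1.0, -6.8]
finger_gap: 0.25
```

```bash
python3 fs.py
```

```text
14.2 [0.5317 0.0011 0.1996] 24.2 F,T mean [ 0.25  0.32 -6.69  0.   -0.01 -0.03] q6 -0.63
```

>>> step_arm:
  moves:
    - [0, -0.05, 0, 0, 0, 0, 1]
    - [0, -0.1, 0, 0, 0, 0, 1]
    - [0, -0.1, 0, 0, 0, 0, 1]

```text
t: 14.58
tcp_pos: [0.5317, 0.0011, 0.1996]
tool_rot: [0.684, 0.182, -0.182, -0.683]
force: [-0.5, -0.2, -7.8]
finger_gap: 0.248
```

```bash
python3 fs.py
```

```text
14.725 [0.5317 0.0011 0.1996] 29.88 F,T mean [ 0.27 -0.1  -7.01 -0.   -0.02 -0.05] q6 -0.73
```

>>> step_arm:
  moves:
    - [0, -0.05, 0, 0, 0, 0, 1]
    - [0, -0.1, 0, 0, 0, 0, 1]
    - [0, -0.1, 0, 0, 0, 0, 1]

```text
t: 15.1
tcp_pos: [0.5317, 0.0011, 0.1996]
tool_rot: [0.674, 0.216, -0.216, -0.673]
force: [0.0, -0.2, -6.7]
finger_gap: 0.249
```

```bash
python3 fs.py; python3 -c "
from h import *
pic('wrist','w9')
im=cv2.imread('pics/w9.png')[140:240,220:400];cv2.imwrite('pics/c9.png',cv2.resize(im,None,fx=4,fy=4,interpolation=2))"
```

```text
15.25 [0.5317 0.0011 0.1996] 35.57 F,T mean [ 0.08 -0.06 -7.16  0.   -0.05 -0.06] q6 -0.83
```

View pics/c9.png

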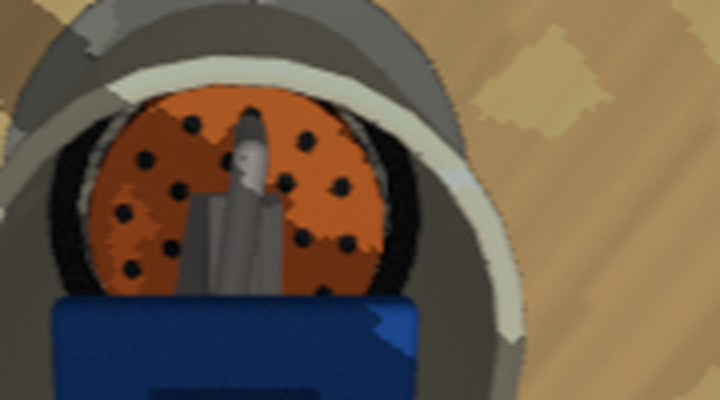

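>>> step_arm:
  moves:
    - [0, -0.05, 0, 0, 0, 0, 1]
    - [0, -0.1, 0, 0, 0, 0, 1]
    - [0, -0.1, 0, 0, 0, 0, 1]

```text
t: 15.68
tcp_pos: [0.5317, 0.0013, 0.1997]
tool_rot: [0.662, 0.249, -0.249, -0.662]
force: [-0.7, 1.3, -5.4]
finger_gap: 0.247
```

```bash
python3 fs.py
```

```text
15.825 [0.5317 0.0012 0.1997] 41.26 F,T mean [ 0.12  1.23 -5.46  0.26  0.02 -0.01] q6 -0.93
```

>>> step_arm:
  moves:
    - [0, -0.05, 0, 0, 0, 0, 1]
    - [0, -0.1, 0, 0, 0, 0, 1]
    - [0, -0.1, 0, 0, 0, 0, 1]

```text
t: 16.2
tcp_pos: [0.5322, 0.001, 0.2002]
tool_rot: [0.649, 0.282, -0.281, -0.648]
force: [-0.8, 0.1, -3.4]
finger_gap: 0.248
```

```bash
python3 fs.py
```

```text
16.35 [0.532  0.0011 0.2   ] 46.95 F,T mean [ 0.23 -0.18 -3.23 -0.    0.01 -0.01] q6 -1.03
```

The pull dropped from 7 to 3.3 N, which is just the weight, so the lugs are free. I'll go a little further towards the notch centre, then lift gently while watching the force.

>>> step_arm:
  moves:
    - [0, -0.05, 0, 0, 0, 0, 1]
    - [0, -0.06, 0, 0, -0.1, 0, 1]
    - [0, -0.06, 0, 0, -0.2, 0, 1]
    - [0, -0.06, 0, 0, -0.2, 0, 1]

```text
t: 16.85
tcp_pos: [0.5321, 0.0011, 0.2021]
tool_rot: [0.641, 0.301, -0.301, -0.639]
force: [0.3, 0.7, -4.0]
finger_gap: 0.248
```

```bash
python3 fs.py
```

```text
17.0 [0.532  0.0011 0.202 ] 50.37 F,T mean [-0.05  0.16 -3.72  0.01  0.03 -0.01] q6 -1.09
```

>>> step_arm:
  moves:
    - [0, 0, 0, 0, -0.1, 0, 1]
    - [0, 0, 0, 0, -0.2, 0, 1]
    - [0, 0, 0, 0, -0.2, 0, 1]

```text
t: 17.38
tcp_pos: [0.532, 0.0011, 0.2041]
tool_rot: [0.64, 0.301, -0.301, -0.639]
force: [0.3, 0.4, -3.9]
finger_gap: 0.25
```

```bash
python3 fs.py
```

```text
17.525 [0.5319 0.0011 0.204 ] 50.37 F,T mean [ 0.04  0.51 -3.17  0.03 -0.    0.02] q6 -1.09
```

>>> step_arm:
  moves:
    - [0, 0, 0, 0, -0.2, 0, 1]
    - [0, 0, 0, 0, -0.4, 0, 1]
    - [0, 0, 0, 0, -0.6, 0, 1]
    - [0, 0, 0, 0, -0.8, 0, 1]
    - [0, 0, 0, 0, -1.0, 0, 1]
    - [0, 0, 0, 0, -1.2, 0, 1]

```text
t: 18.27
tcp_pos: [0.5319, 0.0011, 0.2161]
tool_rot: [0.64, 0.301, -0.301, -0.639]
force: [-0.5, -0.2, -3.8]
finger_gap: 0.249
```

>>> step_arm:
  moves:
    - [0, 0, 0, 0, -0.5, 0, 1]
    - [0, 0, 0, 0, -1.3, 0, 1]
    - [0, 0, 0, 0, -2.5, 0, 1]
    - [0, 0, 0, 0, -4, 0, 1]
    - [0, 0, 0, 0, -5.7, 0, 1]
    - [0, 0, 0, 0, -7.4, 0, 1]
    - [0, 0, 0, 0, -9, 0, 1]
    - [0, 0, 0, 0, -10.3, 0, 1]
    - [0, 0, 0, 0, -11.3, 0, 1]
    - [0, 0, 0, 0, -12, 0, 1]
    - [0, 0, 0, 0, -12.2, 0, 1]
    - [0, 0, 0, 0, -12.2, 0, 1]

```text
t: 19.77
tcp_pos: [0.5316, 0.0013, 0.3378]
tool_rot: [0.64, 0.301, -0.301, -0.64]
force: [0.3, -0.8, -3.6]
finger_gap: 0.247
```

```bash
python3 fs.py; python3 -c "
from h import *
pic('wrist','w10');pic('side','s10')
im=cv2.imread('pics/s10.png')[130:260,240:360];cv2.imwrite('pics/c10.png',cv2.resize(im,None,fx=4,fy=4,interpolation=2))"
```

```text
19.925 [0.5315 0.0013 0.3376] 50.37 F,T mean [-0.09  0.2  -3.84  0.01 -0.03  0.01] q6 -1.09
```

View pics/c10.png

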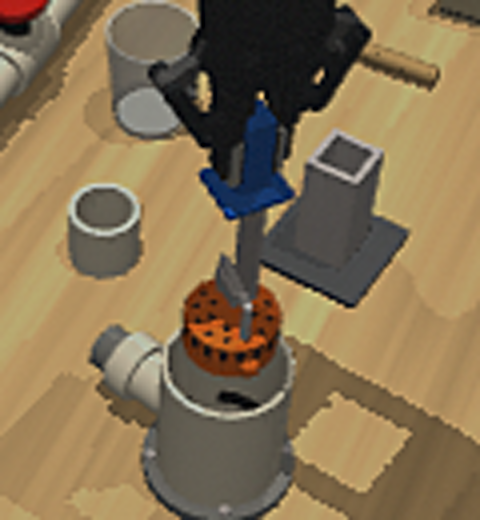

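View pics/w10.png

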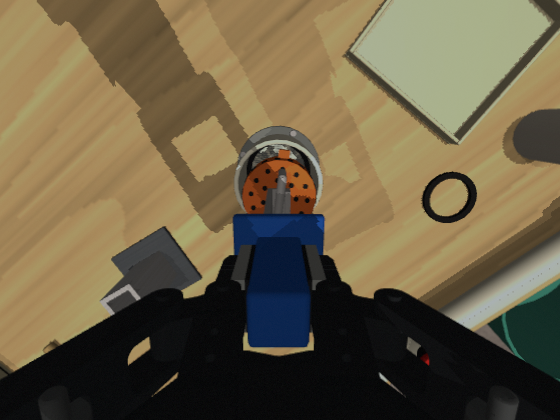

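The strainer is clear of the pipe. Before I carry it over, I'll check the tray floor height.

```bash
python3 - <<'E'
from h import *
import pickle
for n in("top0","side0","w10"):
    w=cloud(pickle.load(open(n+".pkl","rb")))
    m=np.hypot(w[...,0]-.543,w[...,1]-.275)<.06;print(n,m.sum(),np.nanmedian(w[m],0).round(4))
    for nm,c in(("table",(.45,.12)),):
        m=np.hypot(w[...,0]-c[0],w[...,1]-c[1])<.02;print(nm,np.nanmedian(w[m],0).round(4))
E
```

```text
top0 1288 [0.5426 0.2745 0.0043]
table [ 4.498e-01  1.206e-01 -2.000e-04]
side0 1535 [0.5423 0.2771 0.0058]
table [0.4495 0.1206 0.0007]
w10 7003 [0.5455 0.2722 0.006 ]
table [0.4499 0.1203 0.001 ]
```

>>> step_arm:
  moves:
    - [0, 0, 0, 0.4, 0, 0.3, 1]
    - [0, 0, 0, 1.5, 0, 1.1, 1]
    - [0, 0, 0, 3.2, 0, 2.4, 1]
    - [0, 0, 0, 5.4, 0, 4.1, 1]
    - [0, 0, 0, 8.0, 0, 6.1, 1]
    - [0, 0, 0, 10.9, 0, 8.3, 1]
    - [0, 0, 0, 13.7, 0, 10.4, 1]
    - [0, 0, 0, 16.4, 0, 12.5, 1]
    - [0, 0, 0, 18.6, 0, 14.1, 1]
    - [0, 0, 0, 20.3, 0, 15.4, 1]
    - [0, 0, 0, 21.4, 0, 16.3, 1]
    - [0, 0, 0, 21.8, 0, 16.6, 1]

```text
t: 21.52
tcp_pos: [0.5426, 0.2757, 0.3373]
tool_rot: [0.64, 0.301, -0.301, -0.639]
force: [0.2, -0.5, -2.8]
finger_gap: 0.249
```

```bash
python3 - <<'E'
from h import *
d=pic('wrist','w11')
go(.543,.2747,.2,50.4)
w=cloud(d);z=w[...,2]
m=(z>.025)&(z<.034)&(abs(w[...,0]-.543)<.12)&(abs(w[...,1]-.275)<.12)
q=w[m];print(len(q),cv2.minAreaRect((q[:,:2]*1000).astype(np.float32)))
E
```

```text
t 21.57 at [0.5427 0.2758 0.3373] yaw 50.4 F [ 0.04  0.7  -2.4 ] gap 0.248 q6 -0.59
ROW [ 0.0005 -0.     -0.0005] [-0.06 13.73 -0.08]
1832 ((542.8093872070312, 275.95733642578125), (190.84510803222656, 190.5108184814453), 13.454562187194824)
```

View pics/w11.png

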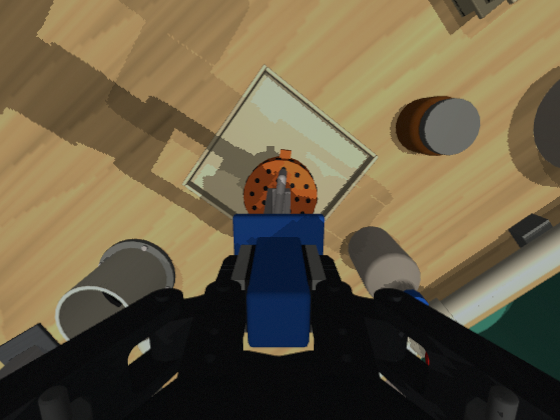

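```bash
python3 - <<'E'
from h import *
import pickle
w=cloud(pickle.load(open("top0.pkl","rb")));z=w[...,2]
m=(z>.1)&(z<.2)&(w[...,1]>.15)&(w[...,1]<.45)&(w[...,0]>.5)&(w[...,0]<.8)
q=w[m];print(q.mean(0),q.min(0),q.max(0),np.hypot(*(q[:,:2]-[.543,.276]).T).min())
E
```

```text
[0.71855546 0.29438515 0.13078063] [0.68865805 0.26758075 0.10000421] [0.75471193 0.33356965 0.17177301] 0.14736120284471468
```

>>> step_arm:
  moves:
    - [0, 0, 0, 0, 1, 0, 1]
    - [0, 0, 0, 0, 3, 0, 1]
    - [0, 0, 0, 0, 5.5, 0, 1]
    - [0, 0, 0, 0, 8, 0, 1]
    - [0, 0, 0, 0, 10.5, 0, 1]
    - [0, 0, 0, 0, 12.3, 0, 1]
    - [0, 0, 0, 0, 13.5, 0, 1]
    - [0, 0, 0, 0, 14, 0, 1]
    - [0, 0, 0, 0, 14.2, 0, 1]
    - [0, 0, 0, 0, 14.2, 0, 1]
    - [0, 0, 0, 0, 14.2, 0, 1]

```text
t: 22.95
tcp_pos: [0.5431, 0.2759, 0.196]
tool_rot: [0.64, 0.301, -0.301, -0.639]
force: [-1.0, -0.2, -3.4]
finger_gap: 0.248
```

>>> step_arm:
  moves:
    - [0, 0, 0, 0, 0.15, 0, 1]
    - [0, 0, 0, 0, 0.3, 0, 1]
    - [0, 0, 0, 0, 0.45, 0, 1]
    - [0, 0, 0, 0, 0.55, 0, 1]
    - [0, 0, 0, 0, 0.65, 0, 1]
    - [0, 0, 0, 0, 0.75, 0, 1]
    - [0, 0, 0, 0, 0.85, 0, 1]
    - [0, 0, 0, 0, 0.95, 0, 1]
    - [0, 0, 0, 0, 0.95, 0, 1]

```text
t: 24.08
tcp_pos: [0.5432, 0.2759, 0.1865]
tool_rot: [0.64, 0.302, -0.301, -0.639]
force: [0.7, -0.3, -1.6]
finger_gap: 0.248
```

```bash
python3 fs.py
```

```text
24.225 [0.5432 0.2759 0.1866] 50.4 F,T mean [ 0.41  0.23 -1.67 -0.   -0.03  0.01] q6 -0.59
```

The strainer is standing on the tray floor; the force is back to the hook weight alone. Lowering the hook to mid gap.

>>> step_arm:
  moves:
    - [0, 0, 0, 0, 0.4, 0, 1]
    - [0, 0, 0, 0, 0.8, 0, 1]
    - [0, 0, 0, 0, 1.2, 0, 1]
    - [0, 0, 0, 0, 1.4, 0, 1]
    - [0, 0, 0, 0, 1.4, 0, 1]

```text
t: 24.85
tcp_pos: [0.5431, 0.2759, 0.1723]
tool_rot: [0.64, 0.301, -0.301, -0.64]
force: [0.3, 0.3, -2.3]
finger_gap: 0.249
```

```bash
python3 fs.py; python3 -c "
from h import *
pic('wrist','w12');pic('side','s12')
im=cv2.imread('pics/s12.png')[220:380,180:320];im2=cv2.imread('pics/w12.png')[120:240,200:360]
cv2.imwrite('pics/c12.png',np.hstack([cv2.resize(im,(420,480),interpolation=2),cv2.resize(im2,(380,480),interpolation=2)]))"
```

```text
25.0 [0.5433 0.276  0.1727] 50.4 F,T mean [ 0.12  0.29 -1.58 -0.02 -0.01 -0.  ] q6 -0.59
```

View pics/c12.png

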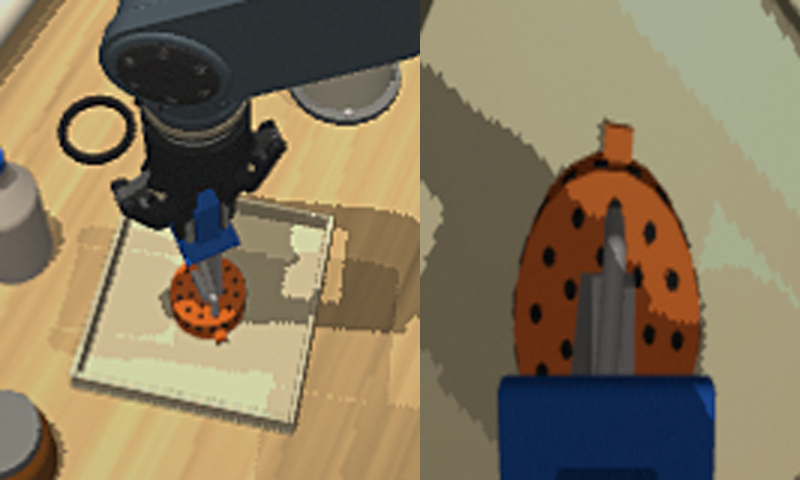

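The strainer stands upright and the bar is free in the channel. Withdrawing the hook sideways, then up.

>>> step_arm:
  moves:
    - [0, 0.08, 0, -0.1, 0, 0, 1]
    - [0, 0.08, 0, -0.5, 0, 0, 1]
    - [0, 0.08, 0, -0.9, 0, 0, 1]
    - [0, 0.08, 0, -1.3, 0, 0, 1]
    - [0, 0.08, 0, -1.7, 0, 0, 1]
    - [0, 0.08, 0, -1.75, 0, 0, 1]
    - [0, 0.08, 0, -1.75, 0, 0, 1]

```text
t: 25.98
tcp_pos: [0.5323, 0.2625, 0.1728]
tool_rot: [0.652, 0.276, -0.275, -0.651]
force: [0.0, 0.4, -1.3]
finger_gap: 0.247
```

```bash
python3 fs.py; python3 -c "
from h import *
pic('wrist','w13')
im=cv2.imread('pics/w13.png')[120:240,200:360]
cv2.imwrite('pics/c13.png',cv2.resize(im,None,fx=4,fy=4,interpolation=2))"
```

```text
26.125 [0.5323 0.2625 0.1727] 45.83 F,T mean [ 0.18 -0.39 -1.71 -0.01 -0.01  0.02] q6 -0.53
```

View pics/c13.png

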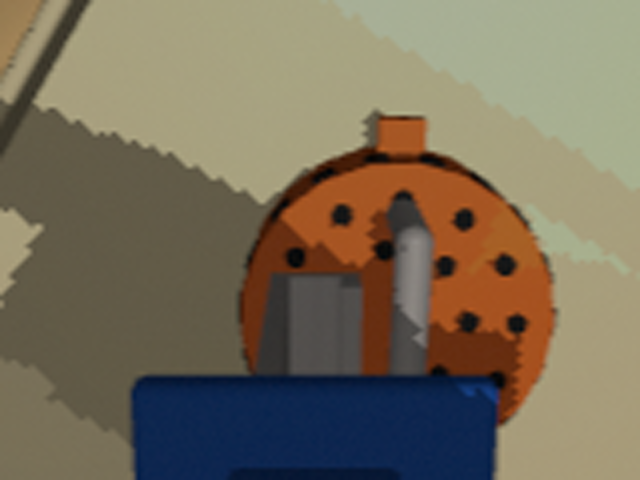

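Tip px (360) is clear of the bar (392). Raising straight up.

>>> step_arm:
  moves:
    - [0, 0, 0, -0.1, -0.5, 0, 1]
    - [0, 0, 0, -0.1, -1.5, 0, 1]
    - [0, 0, 0, -0.1, -3, 0, 1]
    - [0, 0, 0, -0.1, -5.5, 0, 1]
    - [0, 0, 0, -0.1, -9, 0, 1]
    - [0, 0, 0, -0.1, -13, 0, 1]
    - [0, 0, 0, -0.1, -17, 0, 1]
    - [0, 0, 0, -0.1, -18.5, 0, 1]
    - [0, 0, 0, -0.1, -18.5, 0, 1]

```text
t: 27.3
tcp_pos: [0.5313, 0.2619, 0.3588]
tool_rot: [0.652, 0.277, -0.274, -0.651]
force: [-1.0, 0.9, -2.3]
finger_gap: 0.252
```

```bash
python3 fs.py; python3 -c "
from h import *
pic('wrist','w14')
go(.532,-.2428,.36,-8.75)"
```

```text
27.45 [0.5302 0.2615 0.3557] 45.83 F,T mean [-0.12 -0.15 -1.85  0.01  0.   -0.02] q6 -0.53
t 27.5 at [0.5303 0.2615 0.3556] yaw 45.83 F [-0.45 -0.2  -1.01] gap 0.249 q6 -0.53
ROW [ 6.000e-04  9.525e-01 -2.400e-03] [-36.05  -0.38 -35.27]
```

View pics/w14.png

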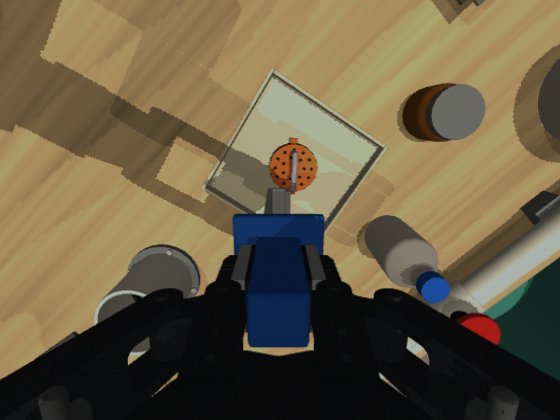

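The strainer stays upright near the tray centre (293,167). Now back over the stand.

>>> step_arm:
  moves:
    - [0, 0.08, 0, -1.5, -0.4, -1.5, 1]
    - [0, 0.18, 0, -4.5, -0.4, -4.4, 1]
    - [0, 0.3, 0, -8.5, -0.4, -8.3, 1]
    - [0, 0.42, 0, -12.5, -0.4, -12.2, 1]
    - [0, 0.54, 0, -16.5, -0.4, -16.1, 1]
    - [0, 0.66, 0, -20.5, -0.4, -20, 1]
    - [0, 0.77, 0, -24.5, -0.4, -24, 1]
    - [0, 0.87, 0, -28.5, -0.4, -27.9, 1]
    - [0, 0.93, 0, -32, -0.4, -31.3, 1]
    - [0, 0.952, 0, -35, -0.4, -34.2, 1]
    - [0, 0.952, 0, -36.05, -0.4, -35.25, 1]
    - [0, 0.952, 0, -36.05, -0.4, -35.25, 1]

```text
t: 29.0
tcp_pos: [0.5315, -0.2428, 0.3589]
tool_rot: [-0.705, 0.056, -0.053, 0.705]
force: [0.1, 0.3, -1.8]
finger_gap: 0.253
```

>>> step_arm:
  moves:
    - [0, 0, 0, 0, 0, 0, 1]
    - [0, 0, 0, 0, 0, 0, 1]
    - [0, 0, 0, 0, 0, 0, 1]

```text
t: 29.38
tcp_pos: [0.5316, -0.2417, 0.3591]
tool_rot: [-0.705, 0.055, -0.052, 0.705]
force: [0.1, 0.0, -1.5]
finger_gap: 0.247
```

```bash
python3 fs.py; cat > m15.py <<'E'
from h import *
from station import *
import sys
go(.532,-.2428,.27,-8.75)
s=sense();d=pic("wrist",sys.argv[1])
T=(cloud(d)-s["tcp_pos"])@R.from_quat(s["tool_rot"]).as_matrix()*1000
hs=cv2.cvtColor(d["frame"],cv2.COLOR_RGB2HSV)
near=(abs(T[...,0])<40)&(abs(T[...,2])<40)
b=(hs[...,0]>100)&(hs[...,0]<130)&(hs[...,1]>120)&near
q=T[b&(T[...,1]<-24)];print("handle",np.percentile(q[:,0],[1,99]).mean(),np.percentile(q[:,2],[1,99]).mean(),np.median(q[:,1]))
q=T[b&(T[...,1]>24)&(T[...,1]<32)];print("flange",np.percentile(q[:,0],[1,99]).mean(),np.percentile(q[:,2],[99]).mean()-21,np.median(q[:,1]))
P=T[near&~b&(T[...,1]>85)&(T[...,1]<136)]
print("hook low",len(P),np.percentile(P[:,0],[1,99]),P[:,2].max()-13)
w=cloud(d);z=w[...,2]
m=(z>.105)&(z<.114)&(np.hypot(w[...,0]-.531,w[...,1]+.243)<.04);q=T[m];print("tube",len(q),cv2.minAreaRect(q[:,[0,2]].astype(np.float32)))
E
python3 m15.py w15
```

```text
29.525 [ 0.5316 -0.2423  0.3591] -8.75 F,T mean [ 0.14 -0.13 -2.05  0.    0.02  0.02] q6 -0.47
t 29.52 at [ 0.5316 -0.2423  0.3591] yaw -8.75 F [ 0.76 -0.26 -1.7 ] gap 0.248 q6 -0.47
ROW [-0.0002 -0.     -0.0037] [ 0.08  8.91 -0.04]
handle -1.3700194043226164 0.5427543255228251 -27.577639473102625
flange -1.329869093145252 -0.05820233530402774 28.289864595716573
hook low 568 [-9.53023612  7.91851471] 0.2539149366172282
tube 653 ((1.4204959869384766, -0.4685859680175781), (45.996986389160156, 45.96846008300781), 0.3259097933769226)
```

View pics/w15.png

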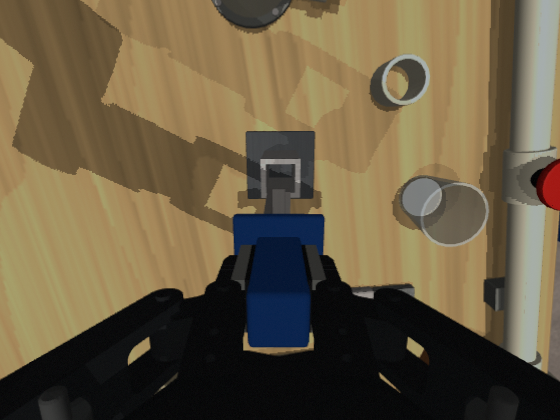

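>>> step_arm:
  moves:
    - [0, 0, -0.003, 0.15, 2, -0.06, 1]
    - [0, 0, -0.003, 0.15, 5, -0.06, 1]
    - [0, 0, -0.003, 0.15, 8, -0.06, 1]
    - [0, 0, -0.003, 0.15, 10, -0.06, 1]
    - [0, 0, -0.003, 0.15, 10.7, -0.06, 1]
    - [0, 0, -0.003, 0.15, 10.7, -0.06, 1]
    - [0, 0, -0.003, 0.15, 10.7, -0.06, 1]

```text
t: 30.45
tcp_pos: [0.5332, -0.2436, 0.2532]
tool_rot: [0.705, -0.054, 0.054, -0.705]
force: [0.5, -0.5, -1.0]
finger_gap: 0.246
```

```bash
python3 m15.py w16
```

```text
t 30.45 at [ 0.5332 -0.2436  0.2532] yaw -8.76 F [ 0.52 -0.48 -1.01] gap 0.246 q6 -0.47
ROW [ 0.0008 -0.0002  0.0013] [-0.13 -1.68  0.06]
handle -1.4029520748311342 0.5163918495927549 -27.6175183355233
flange -1.3163885973235097 -0.07960387313731232 28.3227200811451
hook low 563 [-9.57484161  7.89598927] 0.2956187137558377
tube 947 ((-1.5442485809326172, 5.8692522048950195), (35.97178268432617, 45.96828079223633), 89.88985443115234)
```

View pics/w16.png

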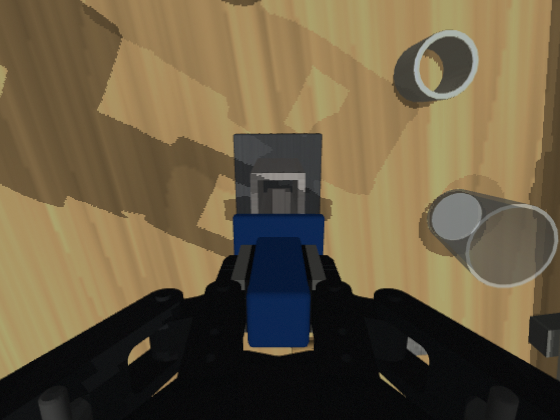

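The hook is centred over the tube in both directions within ~0.6 mm. Lowering.

>>> step_arm:
  moves:
    - [0, 0, 0, 0, 1, 0.04, 1]
    - [0, 0, 0, 0, 3, 0.04, 1]
    - [0, 0, 0, 0, 5.5, 0.04, 1]
    - [0, 0, 0, 0, 8, 0.04, 1]
    - [0, 0, 0, 0, 9.7, 0.04, 1]
    - [0, 0, 0, 0, 10.3, 0.04, 1]
    - [0, 0, 0, 0, 10.5, 0.04, 1]
    - [0, 0, 0, 0, 10.5, 0.04, 1]

```text
t: 31.5
tcp_pos: [0.5338, -0.2436, 0.1489]
tool_rot: [0.706, -0.053, 0.055, -0.704]
force: [-0.4, -0.8, -1.9]
finger_gap: 0.251
```

>>> step_arm:
  moves:
    - [0, 0, 0, 0, 0.1, 0, 1]
    - [0, 0, 0, 0, 0.2, 0, 1]
    - [0, 0, 0, 0, 0.2, 0, 1]

```text
t: 31.88
tcp_pos: [0.5339, -0.2437, 0.1471]
tool_rot: [0.706, -0.053, 0.055, -0.704]
force: [0.0, -0.4, -1.9]
finger_gap: 0.248
```

```bash
python3 fs.py;python3 m15.py w17
```

```text
32.025 [ 0.5339 -0.2437  0.147 ] -8.76 F,T mean [ 0.78 -0.11 -1.8   0.    0.01  0.01] q6 -0.47
t 32.02 at [ 0.5339 -0.2437  0.147 ] yaw -8.76 F [ 0.2   0.05 -1.67] gap 0.248 q6 -0.47
ROW [ 0.0016 -0.0002  0.0028] [ -0.16 -12.31   0.04]
handle -1.4373081857658354 0.40671492362417716 -27.560770477204905
flange -1.2252693551482992 -0.05523811418376212 28.32126346899397
hook low 834 [-25.02077461  19.98892218] 17.72933653996373
tube 873 ((-2.254261016845703, 10.522226333618164), (46.279998779296875, 26.52833366394043), 0.8750163912773132)
```

View pics/w17.png

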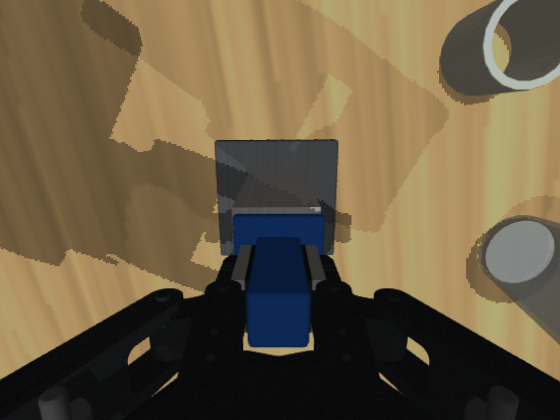

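>>> step_arm:
  moves:
    - [0.001, 0, 0.003, -0.12, 0, 0.06, 1]
    - [0.001, 0, 0.003, -0.12, 0.1, 0.06, 1]
    - [0.001, 0, 0.003, -0.12, 0.2, 0.06, 1]
    - [0.001, 0, 0.003, -0.12, 0.25, 0.06, 1]
    - [0.001, 0, 0.003, -0.12, 0.25, 0.06, 1]

```text
t: 32.7
tcp_pos: [0.5328, -0.2429, 0.145]
tool_rot: [0.705, -0.054, 0.054, -0.705]
force: [-1.4, 0.2, 4.8]
finger_gap: 0.253
```

```bash
python3 fs.py;python3 m15.py w18
```

```text
32.85 [ 0.5328 -0.2429  0.145 ] -8.75 F,T mean [-1.41  1.49  5.25  0.16  0.4  -0.01] q6 -0.46
t 32.85 at [ 0.5328 -0.2429  0.145 ] yaw -8.75 F [-1.33  1.39  5.73] gap 0.246 q6 -0.46
ROW [ 0.0007 -0.0001 -0.    ] [-8.00e-02 -1.25e+01 -1.00e-02]
handle -1.345238575764773 0.5194327112346606 -27.613067119839663
flange -1.2498947116478227 -0.03977980059806896 28.264055051413912
hook low 2030 [-39.34362945  39.43000975] 26.720078627488327
tube 751 ((-1.1723384857177734, 21.434635162353516), (45.91151428222656, 3.3359534740448), 0.3494822382926941)
```

The flange rests on the rim and is centred (tube −1.17 against flange −1.25). Releasing.

>>> step_arm:
  moves:
    - [0, 0, 0, 0, 0, 0, 0.3]
    - [0, 0, 0, 0, 0, 0, -0.3]
    - [0, 0, 0, 0, 0, 0, -1]
    - [0, 0, 0, 0, 0, 0, -1]
    - [0, 0, 0, 0, 0, 0, -1]
    - [0, 0, 0, 0, 0, 0, -1]

```text
t: 33.65
tcp_pos: [0.5328, -0.2429, 0.145]
tool_rot: [0.705, -0.054, 0.054, -0.705]
force: [0.4, 1.1, -0.0]
finger_gap: 1.001
```

>>> step_arm:
  moves:
    - [0, 0, 0, 0, -1, 0, -1]
    - [0, 0, 0, 0, -3, 0, -1]
    - [0, 0, 0, 0, -7, 0, -1]
    - [0, 0, 0, 0, -12, 0, -1]
    - [0, 0, 0, 0, -16, 0, -1]
    - [0, 0, 0, 0, -18, 0, -1]
    - [0, 0, 0, 0, -18, 0, -1]
    - [0, 0, 0, 0, -18, 0, -1]

```text
t: 34.65
tcp_pos: [0.5322, -0.2423, 0.3242]
tool_rot: [-0.705, 0.055, -0.053, 0.705]
force: [-0.8, 0.6, 0.1]
finger_gap: 0.998
```

```bash
python3 - <<'E'
from h import *
from station import sense
s=sense();print(s["t"],s["tcp_pos"],s["force"],s["finger_gap"])
for n,k in(("wrist","w19"),("top","t19"),("side","s19")): 
    d=pic(n,k)
    if n=="wrist":
        w=cloud(d);z=w[...,2];hs=cv2.cvtColor(d["frame"],cv2.COLOR_RGB2HSV)
        near=np.hypot(w[...,0]-.53,w[...,1]+.243)<.05
        b=(hs[...,0]>100)&(hs[...,0]<130)&(hs[...,1]>120)&near
        for nm,m in(("top",b&(z>.169)&(z<.18)),("flange",b&(z>.111)&(z<.12)),("tube",near&~b&(z>.105)&(z<.112))):
            P=w[m];print(nm,len(P),np.median(P[:,2]).round(4),cv2.minAreaRect((P[:,:2]*1000).astype(np.float32)))
a=cv2.imread("pics/t19.png")[:350,60:500]; cv2.imwrite("pics/t19c.png",cv2.resize(a,None,fx=1.7,fy=1.7,interpolation=2))
E
```

```text
34.65 [ 0.53218422 -0.24230992  0.32419102] [-0.7916888   0.55167788  0.07229116] 0.9977271493315638
top 593 0.1727 ((532.199462890625, -242.4580841064453), (21.53557014465332, 21.22968101501465), 80.8633041381836)
flange 1049 0.1167 ((531.89111328125, -242.63804626464844), (42.13376998901367, 45.6558952331543), 80.97303771972656)
tube 141 0.1104 ((531.7775268554688, -242.99229431152344), (46.45377731323242, 45.596412658691406), 81.24152374267578)
```

View pics/w19.png

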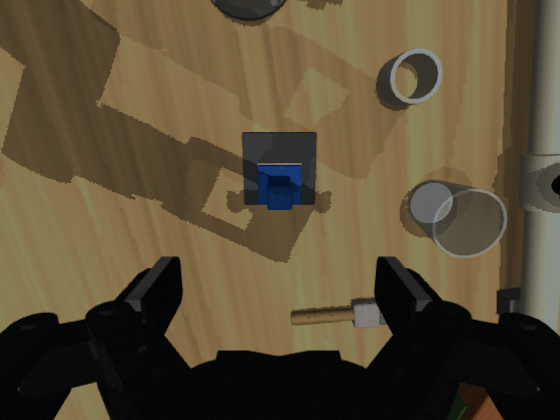

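View pics/s19.png

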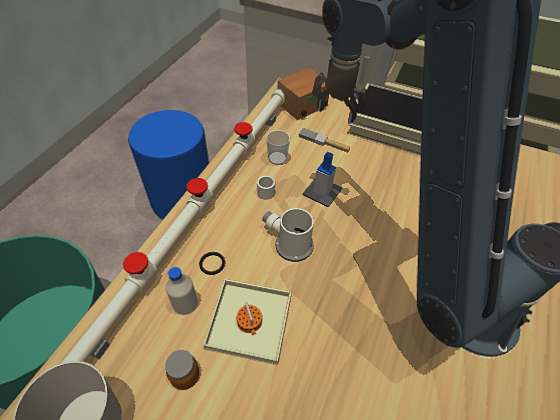

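View pics/t19c.png

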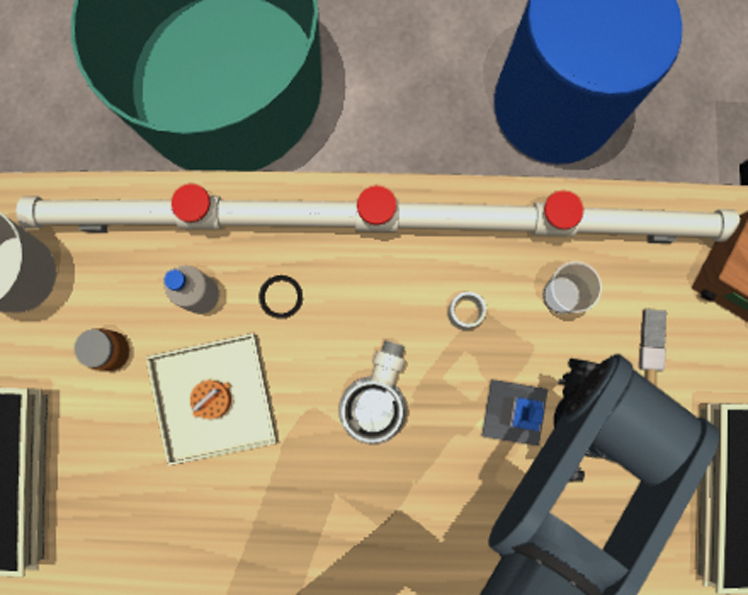

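Everything is in place: strainer upright in the tray, hook home, bystanders where they were, gripper open and clear.

```bash
python3 -c "
from station import *
print(sign_off())"
```

```text
the job is handed in; nothing more can be done
None
```

The strainer is out of the pipe and standing upright in the drain tray, and the hook is back in its stand. The job was handed in at about 35 s of the 72 s allowed.

- **Unlocking:** I caught the bar and turned it anticlockwise, with the wrist force at no more than about 8 N (hook and strainer weight included). At about 1.1 rad of hook turn the reading fell from about 7 N to 3.3 N, which is just the hook and strainer weight. It stayed there as I drew the strainer out.
- **Setting down:** The strainer was lowered onto the tray floor near its centre. When it touched down, the force reading returned to the hook weight alone. I slid the hook out sideways, and the gripper never touched the strainer.
- **Hook:** It went back facing the way I found it, within about 1 mm and 0.5° of its tube. The flange sits on the rim at its original height.
- **Last checks:** The final pictures show the strainer upright, the pipe empty, and the other things where they were. I judged the other things by eye from the pictures rather than measuring them. The gripper is open and raised about 18 cm above its grasp height.

The only disagreement was between cameras, which differed by 2–5 mm. I relied on the wrist camera, after correcting for about 1.4 mm of bias that showed against the gripped handle. No check failed.

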